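# Tip the milling balls out of the clamped sample box into the balance pan

### The arm

A 6-joint arm with a two-finger parallel gripper is mounted at the origin on the work surface. World frame = base frame: x ahead of the robot, y to its left, z up, the work surface at z = 0. Lengths are in m, angles in rad, forces in N, time in s.
With the tool pointing down it reaches from about 0.3 to 0.875 m from the base axis. Payload 4.2 kg.
Tool frame: the origin (TCP) lies midway between the tips of the shut fingers; the grasp point (between the pads) lies 19 mm behind it (robot.tcp_to_grasp is the distance from the TCP to the grasp point, in m); z points along the fingers, x is the direction in which the jaws open and shut, and the axes are right-handed (so a half turn about z gives the same grasp; the last joint's range is limited). The gripper opens to 85 mm and grips with 20 to 120 N. Pads are 22 mm wide; open, the fingers measure 114 mm over their backs; the gripper's body (76 mm by 85 mm) begins 54 mm behind the grasp point. The pads swing forward as they close: fully open they stand 13 mm farther back than shut.
Start: joints at [-1.196, 0.32, 1.565, -0, 1.257, -0.02], TCP at [0.221, -0.531, 0.231] pointing down, gripper open.
Joint ranges: [-3.11, 3.11], [-0.84, 2.01], [0.21, 2.61], [-1.34, 4.49], [0.05, 2.63], [-2.56, 2.56]. Speed limits (rad/s): [2.57, 2.57, 3.14, 3.14, 3.14, 3.14].

### API

Orientations are given as a 3x3 rotation matrix whose columns are the frame's x, y, z axes.
In Python, from station import robot, imaging gives the robot as it stands.
- The arm moves only by the shell command python3 -m jog 'ROWS' [FORCE]. ROWS is JSON, a list of rows, each an object with "delta_pos": the shift along the tool's x, y, z in units of 50 mm (1.0 is 50 mm), a list of three; "rot": the turn, a rotation vector about the tool's x, y, z in rad, a list of three; "claw": the finger opening in mm, from 0 to 85.4. A call has 1 to 20 rows; each row is the pose to reach, as a shift and turn from the pose commanded when the call began, along the tool's axes at that moment; what a row does not reach only later rows make up. A row lasts 1/8 s, in which the tool goes at most 62.5 mm and 10.7 degrees, less where a joint would pass 70% of its speed; a pose out of reach is approached as far as the arm can. A call with a gripper value outside its range is refused whole. The fingers move at their own pace and stop on an object; FORCE is the grip in N (left out, the last holds). Time passes only in rows, so rows that repeat a pose let the fingers close. It gives the time, the measured TCP pose, the force and the opening at its end, in the units of the state.
- robot.get_state(): the state, without advancing time (a new reading comes with each control period).
- imaging.get_image(name): name is "scene" or "top" or "wrist"; returns the picture (420x560x3 uint8, red, green, blue); there is no depth.
- imaging.camera_model(name): a dict with "intrinsics" (3x3 intrinsics, pixels), "R" (3x3) and "t" (3): a world point X has camera coordinates R X + t; the wrist camera has in their place "tool_from_camera" (4x4, takes a point from camera to tool coordinates, whose origin is the TCP and whose axes are the tool frame's). Camera axes: x right, y down, z forward; pixel columns grow to the right and rows downward; lengths in m; the calibration is good to about 2 mm. A picture is of the moment at which its call begins: read the wrist's pose just before it. camera_model takes no time and is no camera call.
- robot.hand_in(): hands the job in, once; it reports no verdict.
The state is a dict: "time_s": time; "joints": joint angles; "qd": joint speeds; "joint_torque": joint torques, N m; "tcp_pos": TCP position; "tool_rot": TCP orientation; "contact_force": force on the tool from outside, world axes, zero at the start; "moment": the same for the moment, N m; "gripper_width": finger opening in m.
Only numpy, scipy, OpenCV 4.12 (cv2) and the standard library are available. Lean on these libraries where they do the work, as an engineer would, in place of code of your own. Each camera call takes 0.05 s, during which the arm holds its last target.

### The job

Swing the toggle clamp open off the sample box, fold the box's lid all the way back past its click while the box still stands in its holder, then lift the box and tip all five steel balls over its pouring lip into the balance pan, with the lip held low over the pan. Set the empty box back upright, fully home in its holder with its lip end towards the clamp as before, with the lid still folded back and the clamp left open. Never tip the box before the lid is fully back, drop no ball on the bench and leave the other things where they are.

Things in the scene. Friction and masses are not known exactly. Their poses are not given: they have to be found in the camera images.
- box_center (a point): Sample box: white plastic, loose, 96 long (x) x 60 wide (y) x 50 tall (z), walls 3.5, 0.5 to 0.7 kg with its lid (60 g). Point: its centre, 25 above the underside. Lid hinge at the +x end. Its -x end has no wall but an inner ramp, rising at 46 degrees from the floor to a pouring lip: the balls run out when that end is tipped 60 to 70 degrees down. Plain side walls, to grip. Starts shut, home in the holder.
- box_lip (a point): Middle of the pouring lip, at the top of the box's -x end: in the box frame 48 towards -x and 23 above box_center (48 above the underside).
- lid_hinge (a point): Middle of the lid's hinge line, which runs along the box's y; fixed to the box: 55 towards +x and 25.8 above box_center. Axes as the box.
- lid_handle (a point): Centre of the lid's handle: a grey swivelling bar 12 dia, 26 long along the box's y, on a 10-wide stalk on the outer face; pinched at its ends it turns freely as the lid swings. With the lid shut it is 72 from the hinge line towards the lip, 33 above it, and 30 above the lid's top. Lid: 60 wide, 3 thick, reaching 105 from the hinge line; inner face level with it. Site turns with the lid.
- lid (a joint): Lid angle, rad: 0 shut, 1.57 upright, 2.95 fully back (stop). Nearly frictionless: falls shut below about 1.4; beyond, it leans to about 1.65 and rests against a click centred at 2.05. About 0.5 N on the inner face near the free edge pushes it over; from about 2.3 it drops to the stop by itself and stays. Short of the click it falls shut when the box is tipped.
- clamp (a joint): Toggle clamp angle, rad: 0 clamped, its arm over the lid's lip end holding the lid shut, lever nearly upright; 1.75 open, arm upright, lever lying away from the box. Over-centre: it rests at either end; about 1.5 N at the lever's end takes it over a click centred at 0.55, and from about 0.8 it falls open by itself.
- clamp_tip (a point): Upper end of the clamp's lever, 70 from the pivot (11 dia, black grip 16 dia on the upper half). When clamped it leans 15 degrees from upright towards the box; push it away from the box (to the holder's -x) to open. The point turns with the lever.
- clamp_pivot (a point): Middle of the clamp's pivot line (along the holder's y), fixed on a fork of the holder: 82 towards the holder's -x from the seat's centre, 60 above the seat. Axes as the holder. The opened arm stands up to 55 above it.
- holder_seat (a point): Aluminium holder, fixed: centre of the seat on which the box stands (8 above the bench); axes along the box's when the box is home. Rails 6 high round the box, two stops 28 high behind its hinge end, 2.5 play each way; the box just stands loose in it. Box home: box_center is 25 above this point.
- pan (a point): Centre of the inner floor (62 above the bench) of the square steel pan on the electronic balance, fixed: pan 150 (x) x 140 (y) outside, walls 4 thick, rim 30 above this point. The balance under it is 190 x 160, with a display ledge 35 high reaching 120 to its -x.
- ball0_center (a point): Centre of one of five steel milling balls, 15 dia, 14 g, that start inside the sample box.
- ball1_center (a point): Centre of one of five steel milling balls, 15 dia, 14 g, that start inside the sample box.
- ball2_center (a point): Centre of one of five steel milling balls, 15 dia, 14 g, that start inside the sample box.
- ball3_center (a point): Centre of one of five steel milling balls, 15 dia, 14 g, that start inside the sample box.
- ball4_center (a point): Centre of one of five steel milling balls, 15 dia, 14 g, that start inside the sample box.
- jar: Bystander, leave alone (sizes in mm): squat amber screw jar, 46 dia x 75 tall, near the holder's left side. Origin: centre of its underside.
- dishes: Bystander, leave alone (sizes in mm): stack of three closed petri dishes, 52 dia x 36 tall, near the holder's right side. Origin: centre of its underside.
- beaker: Bystander, leave alone (sizes in mm): small glass beaker, 54 dia x 75 tall, between holder and balance. Origin: centre of its underside.
- vial: Bystander, leave alone (sizes in mm): amber vial, 28 dia x 60 tall, farther out between holder and balance. Origin: centre of its underside.
- tub: Bystander, leave alone (sizes in mm): open white plastic tub without lid, 90 x 60 x 45, far to the left; not the sample box. Origin: centre of its underside.
- wash: Bystander, leave alone (sizes in mm): white bottle, 64 dia x 160 tall, far to the right. Origin: centre of its underside.
- spatula: Bystander, leave alone (sizes in mm): lab spatula lying flat, 170 long, beyond the left-hand things. Origin: on its underside; long axis x.
Things that resemble listed ones, but are neither listed nor needed, are in the scene too. Leave any red look-alike of the part that bears box_center alone. What is shaped like the part that bears clamp but blue is not meant.

How it is judged:
On the way, in this order (a step that is already met when the one before it is completed fails the run):
1. the clamp is swung open (value of joint clamp above 1.3 rad), for 0.1 s.
2. the lid is folded fully back, past the click, with the box still in its holder (value of joint lid above 2.7 rad and horizontal distance between box_center and holder_seat below 0.015 m and angle between box_center's own z axis and vertical below 0.2 rad), for 0.2 s.
3. the box is tipped by more than 45 degrees with its lip low over the pan (less than 100 mm above the pan's floor), lid still back (angle between box_center's own z axis and vertical above 0.79 rad and horizontal distance between box_lip and pan below 0.08 m and z of box_lip in the frame of pan below 0.1 m and value of joint lid above 2.4 rad), for 0.1 s.
At the end, for the whole second after the job is handed in: All five balls lie still in the pan, below its rim; the box is released, upright (0.08 rad), within 10 mm of the seat centre, at most 5 mm too high, in line with the holder (0.15 rad), lip towards the clamp; lid beyond 2.6 rad, clamp beyond 1.3 rad (x of ball0_center in the frame of pan between -0.073 and 0.073 m and y of ball0_center in the frame of pan between -0.068 and 0.068 m and z of ball0_center in the frame of pan between 0 and 0.03 m and linear speed of each of ball0, ball1, ball2, ball3, ball4 below 0.1 m/s and x of ball1_center in the frame of pan between -0.073 and 0.073 m and y of ball1_center in the frame of pan between -0.068 and 0.068 m and z of ball1_center in the frame of pan between 0 and 0.03 m and x of ball2_center in the frame of pan between -0.073 and 0.073 m and y of ball2_center in the frame of pan between -0.068 and 0.068 m and z of ball2_center in the frame of pan between 0 and 0.03 m and x of ball3_center in the frame of pan between -0.073 and 0.073 m and y of ball3_center in the frame of pan between -0.068 and 0.068 m and z of ball3_center in the frame of pan between 0 and 0.03 m and x of ball4_center in the frame of pan between -0.073 and 0.073 m and y of ball4_center in the frame of pan between -0.068 and 0.068 m and z of ball4_center in the frame of pan between 0 and 0.03 m and horizontal distance between box_center and holder_seat below 0.01 m and z of box_center in the frame of holder_seat below 0.03 m and angle between box_center's own z axis and vertical below 0.08 rad and angle between the x axis of box_center and the x axis of holder_seat, either way round below 0.15 rad and x of box_lip in the frame of holder_seat below -0.03 m and linear speed of box below 0.03 m/s and value of joint lid above 2.6 rad and value of joint clamp above 1.3 rad); the robot touches nothing.
It fails at once if the box is tipped by more than 0.4 rad while its lid is not back past the click (below 2.3 rad) (angle between box_center's own z axis and vertical above 0.4 rad and value of joint lid below 2.3 rad).
It fails at once if a ball falls on the bench (height (world z) of any of ball0_center, ball1_center, ball2_center, ball3_center, ball4_center below 0.012 m).
It fails at once if a bystander is moved by more than 25 mm (distance of any of jar, dishes, beaker, vial, tub, wash, spatula from where it was at the start of the episode above 0.025 m).
It also fails if it takes over 72 s, if anything falls off the work surface, if the arm or the gripper's body presses on something with over 40 N, if the wrist force passes 120 N, or if a joint passes its speed limit or range.

## Working session

There is one attempt and no reset: what is moved stays moved. The work goes in short steps, Python scripts to look and compute and a shell command to move; the robot and the scene stay as the last step left them, time stands still between calls to the robot, and variables do not carry over. Pictures are saved under pics/ and viewed, and the job is handed in when it is done.

```bash
ls; mkdir -p pics
python3 - <<'E'
from station import robot, imaging
import cv2,numpy as np
for n in ("scene","top","wrist"):
    im=imaging.get_image(n); cv2.imwrite(f"pics/{n}0.png",im[:,:,::-1])
    m=imaging.camera_model(n); print(n,{k:np.round(v,4).tolist() for k,v in m.items()})
s=robot.get_state(); print(s); print(robot.tcp_to_grasp)
E
```

```text
pics
scene {'intrinsics': [[483.563, 0.0, 280.5956], [0.0, 483.563, 207.4396], [0.0, 0.0, 1.0]], 'R': [[0.6248, 0.7808, 0.0005], [0.4467, -0.357, -0.8204], [-0.6403, 0.5128, -0.5718]], 't': [-0.3149, -0.1454, 1.8484]}
top {'intrinsics': [[456.3507, 0.0, 280.3616], [0.0, 456.3507, 213.3558], [0.0, 0.0, 1.0]], 'R': [[0.0173, -0.9997, 0.0189], [-0.9823, -0.0205, -0.186], [0.1863, -0.0154, -0.9824]], 't': [-0.0321, 0.5324, 1.4183]}
wrist {'intrinsics': [[297.1285, 0.0, 277.8874], [0.0, 297.1285, 209.377], [0.0, 0.0, 1.0]], 'tool_from_camera': [[1.0, 0.0, -0.0004, -0.0003], [0.0001, 0.9627, 0.2707, -0.0687], [0.0004, -0.2707, 0.9627, -0.1421], [0.0, 0.0, 0.0, 1.0]]}
{'time_s': 0.15, 'joints': array([-1.19603299e+00,  3.20119824e-01,  1.56535370e+00,  2.12174397e-05,
        1.25739087e+00, -1.99288220e-02]), 'qd': array([-0.00113411, -0.00132976, -0.00389486, -0.00032445, -0.00157137,
       -0.00028339]), 'joint_torque': array([-9.93543108e-04, -4.15843892e+01, -2.34346408e+01, -1.75431719e-04,
        5.97540202e-03,  1.58071265e-05]), 'tcp_pos': array([ 0.22102212, -0.53045833,  0.2307074 ]), 'tool_rot': array([[ 3.84517700e-01, -9.23117511e-01, -4.46741706e-04],
       [-9.23116744e-01, -3.84517957e-01,  1.19086588e-03],
       [-1.27108936e-03, -4.55142603e-05, -9.99999191e-01]]), 'contact_force': array([0.34530789, 0.31172937, 0.40190788]), 'moment': array([-0.00634037, -0.02291142, -0.03112188]), 'gripper_width': 0.0853805385798848}
0.0187
```

View pics/scene0.png

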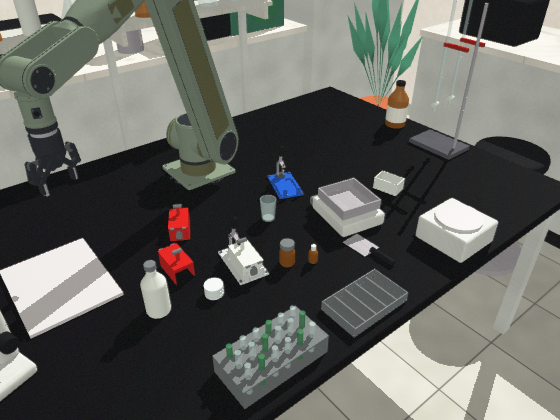

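View pics/top0.png

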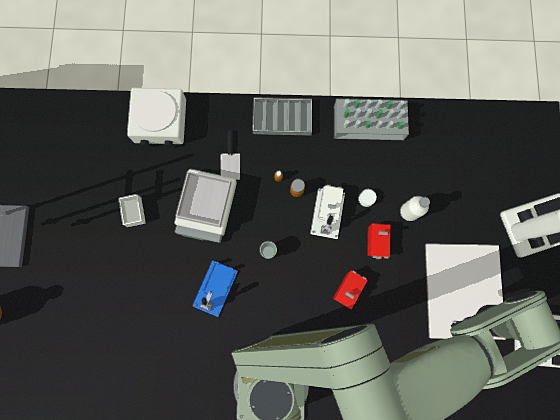

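View pics/wrist0.png

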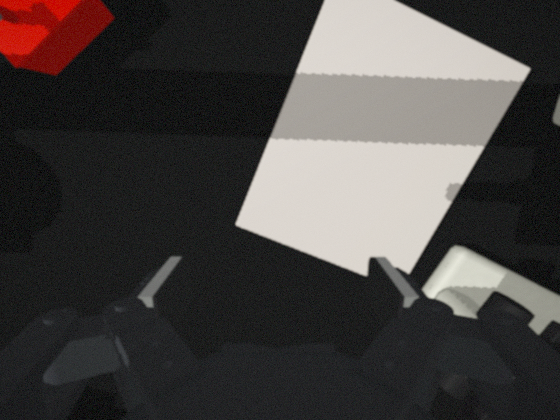

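The white box in its aluminium holder with the grey clamp is at top (328,210). The look-alikes are two red ones (378,240 and 350,288) and a blue holder (215,288). The balance with its pan is at (206,198). I'll enlarge these areas to confirm.

Run:
```python
import cv2
t=cv2.imread("pics/top0.png"); s=cv2.imread("pics/scene0.png")
cv2.imwrite("pics/t_box.png",cv2.resize(t[170:250,280:380],None,fx=7,fy=7,interpolation=cv2.INTER_CUBIC))
cv2.imwrite("pics/s_box.png",cv2.resize(s[215:295,205:305],None,fx=7,fy=7,interpolation=cv2.INTER_CUBIC))
cv2.imwrite("pics/t_pan.png",cv2.resize(t[155:255,150:290],None,fx=5,fy=5,interpolation=cv2.INTER_CUBIC))
```

```text
(no output)
```

View pics/t_box.png

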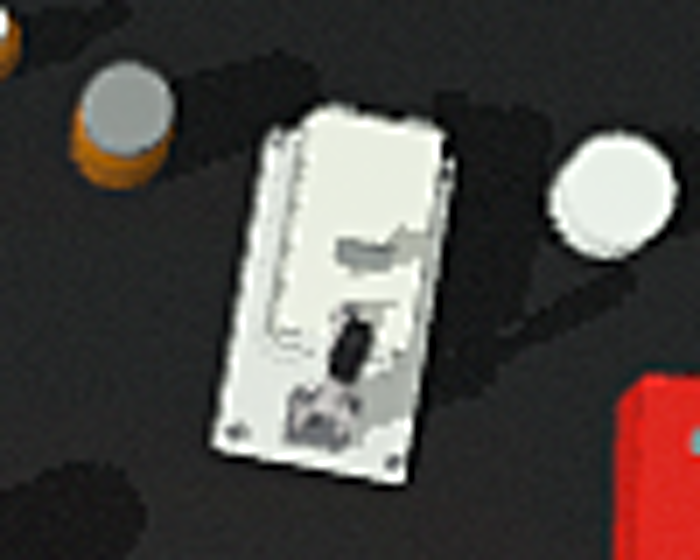

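View pics/s_box.png

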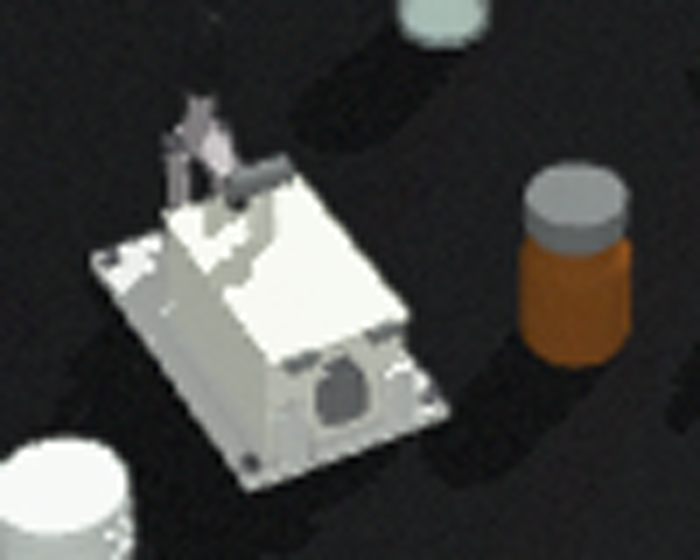

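View pics/t_pan.png

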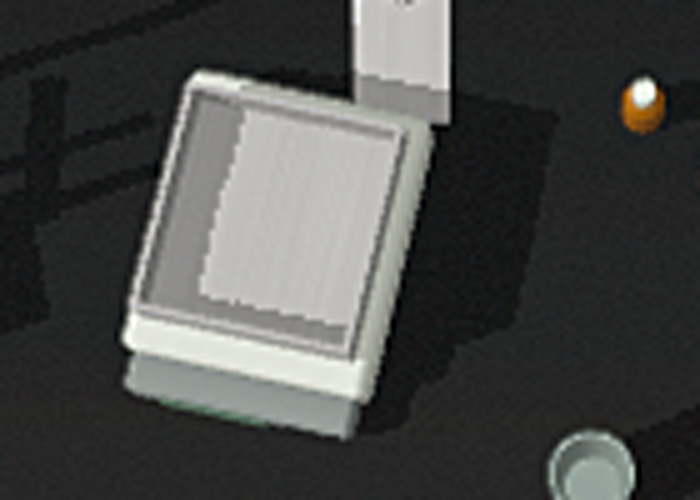

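```bash
cat > h.py <<'E'
import numpy as np, cv2
from station import robot, imaging
def cam(n,st=None):
    m=imaging.camera_model(n); K=np.array(m["intrinsics"])
    if n!="wrist": return K,np.array(m["R"]),np.array(m["t"])
    T=np.array(m["tool_from_camera"]); st=st or robot.get_state()
    W=np.eye(4);W[:3,:3]=st["tool_rot"];W[:3,3]=st["tcp_pos"]
    C=np.linalg.inv(W@T); return K,C[:3,:3],C[:3,3]
def ray(c,px,z):
    K,R,t=c; d=R.T@np.linalg.inv(K)@np.array([px[0],px[1],1.]); o=-R.T@t
    return o+d*(z-o[2])/d[2]
def proj(c,X):
    K,R,t=c; p=(R@np.atleast_2d(X).T).T+t; q=(K@p.T).T; return q[:,:2]/q[:,2:]
def snap(n,f):
    st=robot.get_state(); c=cam(n,st); im=imaging.get_image(n)[:,:,::-1].copy()
    cv2.imwrite(f"pics/{f}.png",im); np.savez(f"pics/{f}.npz",K=c[0],R=c[1],t=c[2]); return im,c
def load(f):
    d=np.load(f"pics/{f}.npz"); return d["K"],d["R"],d["t"]
def totool(vec,st=None):
    st=st or robot.get_state(); return st["tool_rot"].T@np.array(vec)
E
python3 - <<'E'
from h import *
c=cam("top"); s=cam("scene")
T=lambda u,v:(280+u/7-.43,170+v/7-.43)
for n,u,v,z in [("lid hinge L",320,103,.0618),("lid hinge R",445,125,.0618),("handle",365,250,.0918),("lever tip",358,315,.13),("base BL",212,447,.008),("base BR",405,483,.008)]:
    print(n,ray(c,T(u,v),z).round(4))
P=lambda u,v:(150+u/5-.4,155+v/5-.4)
for n,u,v in [("TL",193,90),("TR",408,125),("BR",352,357),("BL",135,310)]:
    print("pan rim",n,ray(c,P(u,v),.092).round(4))
S=lambda u,v:(205+u/7-.43,215+v/7-.43)
for n,u,v,z in [("near corner",250,490,.008),("left",90,258,.008),("right",448,410,.008),("lid hinge L",272,362,.0618),("lid hinge R",408,318,.0618),("handle",262,178,.0918)]:
    print("S",n,ray(s,S(u,v),z).round(4))
for nm,p in dict(jar=(298,188),dish=(367,198),beaker=(268,250),vial=(278,176),).items(): print(nm,ray(c,p,.06).round(3))
E
```

```text
lid hinge L [ 0.6295 -0.1656  0.0618]
lid hinge R [ 0.6203 -0.2234  0.0618]
handle [ 0.5542 -0.1822  0.0918]
lever tip [ 0.5172 -0.1741  0.13  ]
base BL [ 0.4758 -0.1208  0.008 ]
base BR [ 0.4605 -0.2116  0.008 ]
pan rim TL [0.6502 0.2727 0.092 ]
pan rim TR [0.6304 0.136  0.092 ]
pan rim BR [0.4812 0.1652 0.092 ]
pan rim BL [0.508  0.3009 0.092 ]
S near corner [ 0.6233 -0.2368  0.008 ]
S left [ 0.4653 -0.2097  0.008 ]
S right [ 0.6353 -0.1485  0.008 ]
S lid hinge L [ 0.6183 -0.22    0.0618]
S lid hinge R [ 0.6305 -0.1636  0.0618]
S handle [ 0.5546 -0.1785  0.0918]
jar [ 0.616 -0.077  0.06 ]
dish [ 0.587 -0.301  0.06 ]
beaker [0.413 0.015 0.06 ]
vial [ 0.654 -0.012  0.06 ]
```

The white box fits in every respect: white plastic, aluminium holder, clamp at its near end. The red and blue ones don't. Measured so far: box yaw about -10°, centre about (0.571, -0.184), pan centre about (0.567, 0.219). Next I'll move above the box for a closer wrist view.

```bash
python3 -m jog '[{"delta_pos":[-3.5,-9.45,-1.4],"rot":[0,0,0.57],"claw":0},{"delta_pos":[-3.5,-9.45,-1.4],"rot":[0,0,0.57],"claw":0},{"delta_pos":[-3.5,-9.45,-1.4],"rot":[0,0,0.57],"claw":0},{"delta_pos":[-3.5,-9.45,-1.4],"rot":[0,0,0.57],"claw":0},{"delta_pos":[-3.5,-9.45,-1.4],"rot":[0,0,0.57],"claw":0},{"delta_pos":[-3.5,-9.45,-1.4],"rot":[0,0,0.57],"claw":0},{"delta_pos":[-3.5,-9.45,-1.4],"rot":[0,0,0.57],"claw":0},{"delta_pos":[-3.5,-9.45,-1.4],"rot":[0,0,0.57],"claw":0},{"delta_pos":[-3.5,-9.45,-1.4],"rot":[0,0,0.57],"claw":0},{"delta_pos":[-3.5,-9.45,-1.4],"rot":[0,0,0.57],"claw":0},{"delta_pos":[-3.5,-9.45,-1.4],"rot":[0,0,0.57],"claw":0}]'
python3 - <<'E'
from h import *
s=robot.get_state(); print(s["time_s"],s["joints"].round(4),s["tcp_pos"].round(4),s["tool_rot"].round(3).tolist())
im,c=snap("wrist","w1")
cv2.imwrite("pics/w1c.png",cv2.resize(im[60:340,120:440],None,fx=2,fy=2,interpolation=cv2.INTER_CUBIC))
E
```

```text
time_s: 1.52
tcp_pos: [0.589, -0.1885, 0.3009]
tool_rot: [[-0.175, -0.984, -0.002], [-0.985, 0.175, -0.0], [0.001, 0.001, -1.0]]
contact_force: [0.2, -0.1, 0.2]
gripper_width: 0.0001
1.525 [-3.2790e-01  3.5870e-01  1.3328e+00 -9.0000e-04  1.4514e+00  1.4193e+00] [ 0.589  -0.1885  0.3009] [[-0.175, -0.984, -0.002], [-0.985, 0.175, -0.0], [0.001, 0.001, -1.0]]
```

View pics/w1.png

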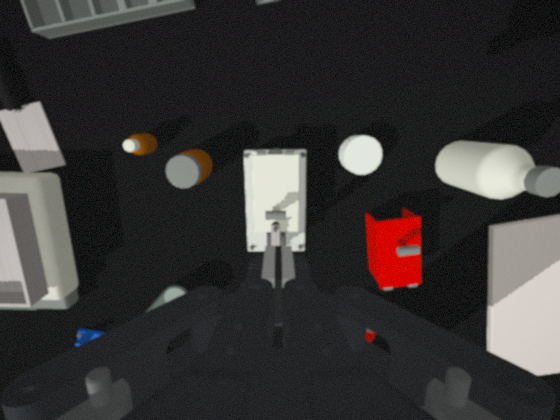

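Run:
```python
from h import *
im=cv2.imread("pics/w1.png")
cv2.imwrite("pics/w1d.png",cv2.resize(im[140:260,225:325],None,fx=5,fy=5,interpolation=cv2.INTER_CUBIC))
```

```text
(no output)
```

View pics/w1d.png

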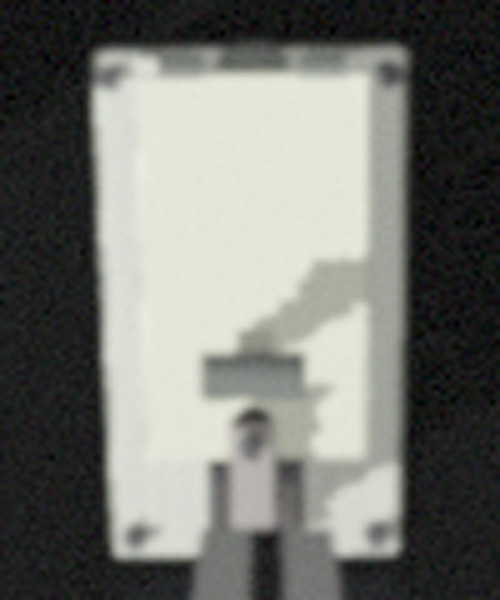

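Run:
```python
from h import *
c=load("w1"); P=lambda u,v:(225+u/5-.4,140+v/5-.4)
for n,u,v,z in [("TL",133,72,.0618),("TR",368,72,.0618),("BL",150,460,.0618),("BR",366,460,.0618),("handle",252,375,.0918),("tip",253,425,.1356),("bTL",92,48,.008),("bTR",408,48,.008),("bBL",112,558,.008),("bBR",402,556,.008)]:
    print(n,ray(c,P(u,v),z).round(4))
# model overlay with top estimate
h=np.array([.6249,-.1945,0])
yaw=np.radians(-10.0)
X=np.array([np.cos(yaw),np.sin(yaw),0]);Y=np.array([-np.sin(yaw),np.cos(yaw),0])
def loc(ctr,x,y,z): return ctr+X*x+Y*y+np.array([0,0,z+.008])
from scipy.optimize import least_squares
ct=cam("top");cs=cam("scene")
T=lambda u,v:(280+u/7-.43,170+v/7-.43)
S=lambda u,v:(205+u/7-.43,215+v/7-.43)
z=.0538
obs=[(c,P(133,72),(.055,.03,z)),(c,P(368,72),(.055,-.03,z)),(c,P(150,460),(-.05,.03,z)),(c,P(366,460),(-.05,-.03,z)),(c,P(252,375),(-.017,0,.0898)),
(ct,T(320,103),(.055,.03,z)),(ct,T(445,125),(.055,-.03,z)),(ct,T(365,245),(-.017,0,.0898)),
(cs,S(272,362),(.055,-.03,z)),(cs,S(408,318),(.055,.03,z)),(cs,S(262,175),(-.017,0,.0898))]
def f(p):
    X=np.array([np.cos(p[2]),np.sin(p[2]),0]);Y=np.array([-np.sin(p[2]),np.cos(p[2]),0])
    r=[]
    for cm,px,l in obs:
        w=np.array([p[0],p[1],.008+l[2]])+X*l[0]+Y*l[1]
        r+=list(proj(cm,w)[0]-px)
    return r
r=least_squares(f,[.5706,-.184,-.17],loss="soft_l1");print(r.x,np.degrees(r.x[2]));print(np.reshape(r.fun,(-1,2)).round(1))
```

```text
TL [ 0.6281 -0.1608  0.0618]
TR [ 0.6177 -0.2194  0.0618]
BL [ 0.5251 -0.1446  0.0618]
BR [ 0.5147 -0.2025  0.0618]
handle [ 0.5528 -0.1781  0.0918]
tip [ 0.5545 -0.1791  0.1356]
bTL [ 0.6329 -0.145   0.008 ]
bTR [ 0.6169 -0.2346  0.008 ]
bBL [ 0.4763 -0.1184  0.008 ]
bBR [ 0.4608 -0.209   0.008 ]
[ 0.56961564 -0.18163573 -0.16815709] -9.63469128969146
[[ 0.2 -0.6]
 [ 0.6 -1. ]
 [-0.7 -0.1]
 [ 0.2 -0.4]
 [ 0.5  1.3]
 [-1.3  0.2]
 [-0.9  0.4]
 [-0.8  0.7]
 [-0.   0.2]
 [ 0.3 -0.7]
 [-0.5 -1.5]]
```

Run:
```python
from h import *
from scipy.optimize import least_squares
c=load("w1"); P=lambda u,v:(225+u/5-.4,140+v/5-.4)
ct=cam("top");cs=cam("scene")
T=lambda u,v:(280+u/7-.43,170+v/7-.43)
S=lambda u,v:(205+u/7-.43,215+v/7-.43)
z=.0538
obs=[(c,P(133,72),(.055,.03,z)),(c,P(368,72),(.055,-.03,z)),(c,P(150,460),(-.05,.03,z)),(c,P(366,460),(-.05,-.03,z)),(c,P(252,375),(-.017,0,.0838)),
(ct,T(320,103),(.055,.03,z)),(ct,T(445,125),(.055,-.03,z)),(ct,T(365,245),(-.017,0,.0838)),
(cs,S(272,362),(.055,-.03,z)),(cs,S(408,318),(.055,.03,z)),(cs,S(262,175),(-.017,0,.0838))]
def W(p,l):
    X=np.array([np.cos(p[2]),np.sin(p[2]),0]);Y=np.array([-np.sin(p[2]),np.cos(p[2]),0])
    return np.array([p[0],p[1],.008+l[2]])+X*l[0]+Y*l[1]
def f(p):
    return np.concatenate([proj(cm,W(p,l))[0]-px for cm,px,l in obs])
r=least_squares(f,[.5706,-.184,-.17],loss="soft_l1");print(r.x,np.degrees(r.x[2]));print(np.reshape(r.fun,(-1,2)).round(1))
np.save("pose.npy",r.x)
a=np.radians(15)
for n,cm,inv in(("w",c,lambda p:(p-[225,140]+.4)*5),("top",ct,lambda p:(p-[280,170]+.43)*7),("scene",cs,lambda p:(p-[205,215]+.43)*7)):
    for q in [(-.082,0,.06),(-.082+.035*np.sin(a),0,.06+.035*np.cos(a)),(-.082+.07*np.sin(a),0,.06+.07*np.cos(a))]:
        print(n,inv(proj(cm,W(r.x,q))[0]).round())
```

```text
[ 0.56928978 -0.1815317  -0.16856924] -9.65830606816303
[[ 0.2 -0.4]
 [ 0.6 -0.7]
 [-0.7  0.1]
 [ 0.1 -0.2]
 [ 0.5  0.2]
 [-1.3  0.3]
 [-0.9  0.5]
 [-1.1  1.2]
 [-0.1  0.1]
 [ 0.3 -0.7]
 [-0.5  0.1]]
w [257. 578.]
w [256. 601.]
w [255. 629.]
top [327. 402.]
top [339. 370.]
top [352. 337.]
scene [195. 135.]
scene [199.  82.]
scene [204.  26.]
```

```bash
python3 -m jog '[{"delta_pos":[-0.06,1.21,0],"rot":[0,0,0],"claw":0},{"delta_pos":[-0.06,1.21,1.2],"rot":[0,0,0],"claw":0},{"delta_pos":[-0.06,1.21,2.4],"rot":[0,0,0],"claw":0},{"delta_pos":[-0.06,1.21,3.66],"rot":[0,0,0],"claw":0},{"delta_pos":[-0.06,1.21,3.66],"rot":[0,0,0],"claw":0}]'
python3 - <<'E'
from h import *
s=robot.get_state(); print(s["joints"].round(4),s["tcp_pos"].round(4))
im,c=snap("scene","s1")
im2,c=snap("wrist","w2")
a=cv2.resize(im[200:300,180:300],(600,500),interpolation=cv2.INTER_CUBIC)
cv2.imwrite("pics/s1c.png",a)
E
```

```text
time_s: 2.2
tcp_pos: [0.5267, -0.174, 0.1146]
tool_rot: [[-0.176, -0.984, -0.01], [-0.984, 0.176, 0.003], [-0.001, 0.011, -1.0]]
contact_force: [-0.5, 0.8, 1.6]
gripper_width: 0.0
[-3.3950e-01  3.9270e-01  1.7718e+00 -4.0000e-04  9.8780e-01  1.4086e+00] [ 0.5267 -0.174   0.1146]
```

View pics/s1c.png

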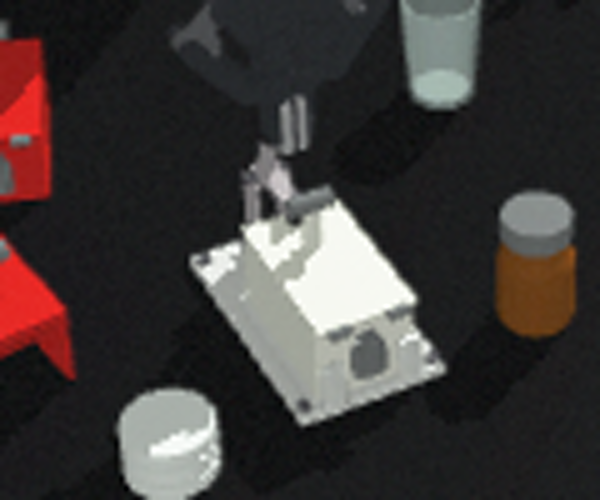

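View pics/w2.png

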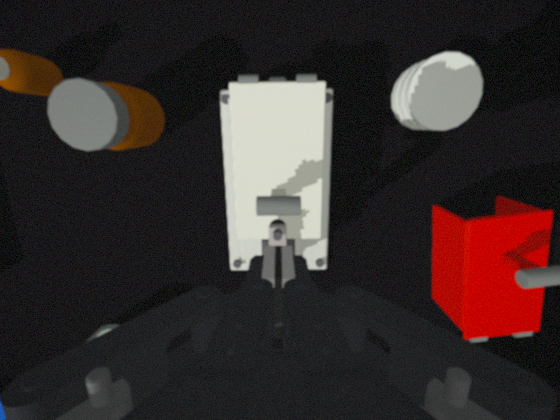

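Wrist and scene pictures show the closed fingertips on the box side of the lever, just above the handle at wrist (278,205). The next move pushes the lever towards holder -x.

```bash
python3 -m jog '[{"delta_pos":[0,0.3,0],"rot":[0,0,0],"claw":0},{"delta_pos":[0,0.6,0],"rot":[0,0,0],"claw":0},{"delta_pos":[0,0.9,0],"rot":[0,0,0],"claw":0},{"delta_pos":[0,1.2,0],"rot":[0,0,0],"claw":0},{"delta_pos":[0,1.3,0],"rot":[0,0,0],"claw":0},{"delta_pos":[0,1.3,-0.5],"rot":[0,0,0],"claw":0},{"delta_pos":[0,1.3,-2],"rot":[0,0,0],"claw":60},{"delta_pos":[0,0.3,-2],"rot":[0,0,0],"claw":60},{"delta_pos":[0,-0.45,-2],"rot":[0,0,0],"claw":60},{"delta_pos":[0,-0.45,-2],"rot":[0,0,0],"claw":60}]'
python3 - <<'E'
from h import *
s=robot.get_state(); print(s["joints"].round(4),s["tcp_pos"].round(4))
im,c=snap("scene","s2")
im2,c=snap("wrist","w3")
a=cv2.resize(im[200:300,180:300],(600,500),interpolation=cv2.INTER_CUBIC)
cv2.imwrite("pics/s2c.png",a)
E
```

```text
time_s: 3.55
tcp_pos: [0.5547, -0.1781, 0.2175]
tool_rot: [[-0.174, -0.985, -0.0], [-0.985, 0.174, 0.0], [-0.0, 0.0, -1.0]]
contact_force: [-0.4, 0.4, 0.5]
gripper_width: 0.0599
[-0.3304  0.3405  1.569   0.      1.2323  1.415 ] [ 0.5547 -0.1781  0.2175]
```

View pics/s2c.png

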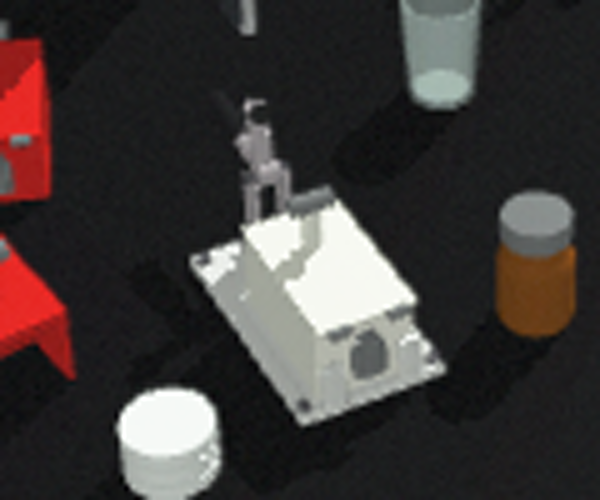

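View pics/w3.png

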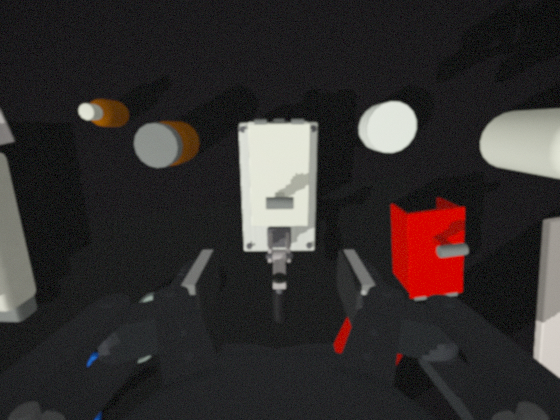

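The clamp is open: the arm stands upright at crop (258,130) and the lever lies back. Next is pinching the handle.

```bash
python3 -m jog '[{"delta_pos":[0.02,0.04,1],"rot":[0,0,0],"claw":60},{"delta_pos":[0.02,0.04,2],"rot":[0,0,0],"claw":50},{"delta_pos":[0.02,0.04,2.9],"rot":[0,0,0],"claw":50},{"delta_pos":[0.02,0.04,2.9],"rot":[0,0,0],"claw":50},{"delta_pos":[0.02,0.04,2.9],"rot":[0,0,0],"claw":10},{"delta_pos":[0.02,0.04,2.9],"rot":[0,0,0],"claw":10},{"delta_pos":[0.02,0.04,2.9],"rot":[0,0,0],"claw":10},{"delta_pos":[0.02,0.04,2.9],"rot":[0,0,0],"claw":10},{"delta_pos":[0.02,0.04,2.9],"rot":[0,0,0],"claw":10}]' 25
python3 - <<'E'
from h import *
import math
s=robot.get_state(); print(s["joints"].round(4),s["tcp_pos"].round(4))
im2,c=snap("wrist","w4")
# arc rows: tool y=-hx, z down
a0=math.atan2(33,-72);r=.0792
for th in np.arange(0.2,1.66,.1):
    x=r*math.cos(a0-th)+.072; z=r*math.sin(a0-th)-.033
    print(round(th,2),"dy %.2f dz %.2f"%(-x/.05,-z/.05))
E
```

```text
time_s: 4.78
tcp_pos: [0.552, -0.1789, 0.0754]
tool_rot: [[-0.174, -0.985, 0.003], [-0.985, 0.174, -0.001], [0.001, -0.003, -1.0]]
contact_force: [-1.1, 0.5, 7.5]
gripper_width: 0.0251
[-3.3320e-01  4.6460e-01  1.7666e+00 -1.0000e-04  9.0690e-01  1.4128e+00] [ 0.552  -0.1789  0.0754]
0.2 dy -0.16 dz -0.27
0.3 dy -0.26 dz -0.40
0.4 dy -0.37 dz -0.51
0.5 dy -0.49 dz -0.61
0.6 dy -0.62 dz -0.70
0.7 dy -0.76 dz -0.77
0.8 dy -0.91 dz -0.83
0.9 dy -1.06 dz -0.88
1.0 dy -1.22 dz -0.91
1.1 dy -1.38 dz -0.92
1.2 dy -1.53 dz -0.92
1.3 dy -1.69 dz -0.90
1.4 dy -1.85 dz -0.87
1.5 dy -2.00 dz -0.82
1.6 dy -2.14 dz -0.76
```

View pics/w4.png

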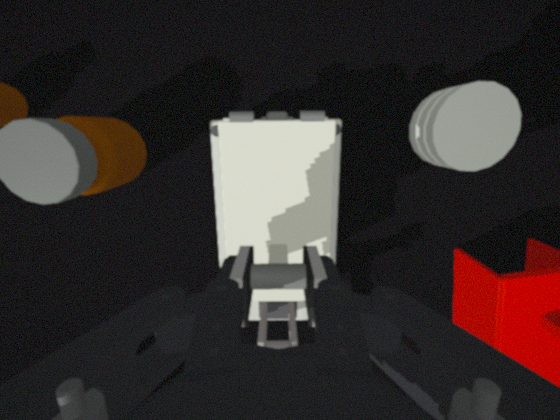

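```bash
python3 -m jog '[{"delta_pos":[0,-0.16,-0.32],"rot":[0,0,0],"claw":10},{"delta_pos":[0,-0.37,-0.56],"rot":[0,0,0],"claw":10},{"delta_pos":[0,-0.62,-0.75],"rot":[0,0,0],"claw":10},{"delta_pos":[0,-0.91,-0.88],"rot":[0,0,0],"claw":10},{"delta_pos":[0,-1.22,-0.95],"rot":[0,0,0],"claw":10},{"delta_pos":[0,-1.53,-0.96],"rot":[0,0,0],"claw":10},{"delta_pos":[0,-1.85,-0.91],"rot":[0,0,0],"claw":10},{"delta_pos":[0,-2.0,-0.86],"rot":[0,0,0],"claw":10},{"delta_pos":[0,-2.14,-0.8],"rot":[0,0,0],"claw":10},{"delta_pos":[0,-2.14,-0.8],"rot":[0,0,0],"claw":10},{"delta_pos":[0,-2.14,-0.8],"rot":[0,0,0],"claw":10}]'
python3 - <<'E'
from h import *
s=robot.get_state(); print(s["joints"].round(4),s["tcp_pos"].round(4))
im2,c=snap("scene","s3")
cv2.imwrite("pics/s3c.png",cv2.resize(im2[180:300,180:300],(600,600),interpolation=cv2.INTER_CUBIC))
E
```

```text
time_s: 6.2
tcp_pos: [0.6566, -0.1971, 0.114]
tool_rot: [[-0.174, -0.985, 0.001], [-0.985, 0.174, -0.0], [-0.0, -0.001, -1.0]]
contact_force: [2.6, 2.1, 2.9]
gripper_width: 0.0251
[-3.0850e-01  5.7350e-01  1.4502e+00  4.0000e-04  1.1165e+00  1.4374e+00] [ 0.6566 -0.1971  0.114 ]
```

View pics/s3c.png

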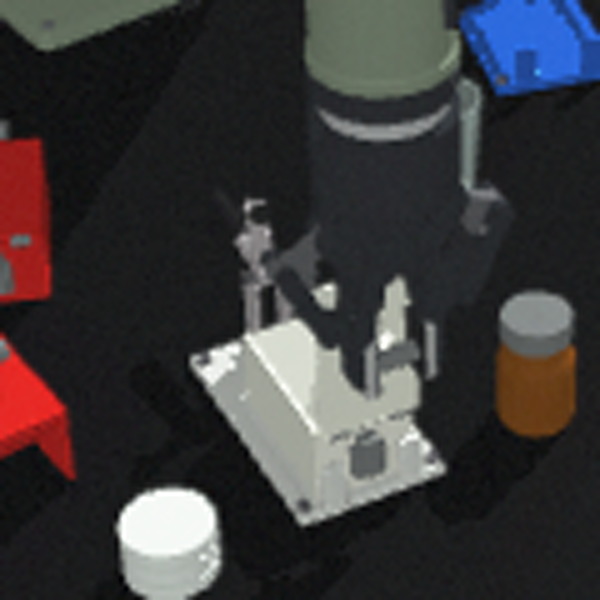

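```bash
python3 -m jog '[{"delta_pos":[0,0,0],"rot":[0,0,0],"claw":60},{"delta_pos":[0,0,0],"rot":[0,0,0],"claw":60},{"delta_pos":[0,-0.1,0],"rot":[0,0,0],"claw":60},{"delta_pos":[0,-0.2,-0.9],"rot":[0,0,0],"claw":60},{"delta_pos":[0,-0.2,-1.9],"rot":[0,0,0],"claw":60},{"delta_pos":[0,0.6,-1.9],"rot":[0,0,0],"claw":0},{"delta_pos":[0,1.46,-1.9],"rot":[0,0,0],"claw":0},{"delta_pos":[0,1.46,-1.9],"rot":[0,0,0],"claw":0}]'
python3 - <<'E'
from h import *
s=robot.get_state(); print(s["joints"].round(4),s["tcp_pos"].round(4))
im2,c=snap("scene","s4")
cv2.imwrite("pics/s4c.png",cv2.resize(im2[180:300,180:300],(600,600),interpolation=cv2.INTER_CUBIC))
im2,c=snap("wrist","w5")
E
```

```text
time_s: 7.25
tcp_pos: [0.5817, -0.1841, 0.2085]
tool_rot: [[-0.175, -0.985, -0.002], [-0.985, 0.175, 0.0], [0.0, 0.002, -1.0]]
contact_force: [1.0, -0.1, -0.1]
gripper_width: 0.0056
[-3.2510e-01  3.9030e-01  1.5151e+00 -5.0000e-04  1.2383e+00  1.4215e+00] [ 0.5817 -0.1841  0.2085]
```

View pics/s4c.png

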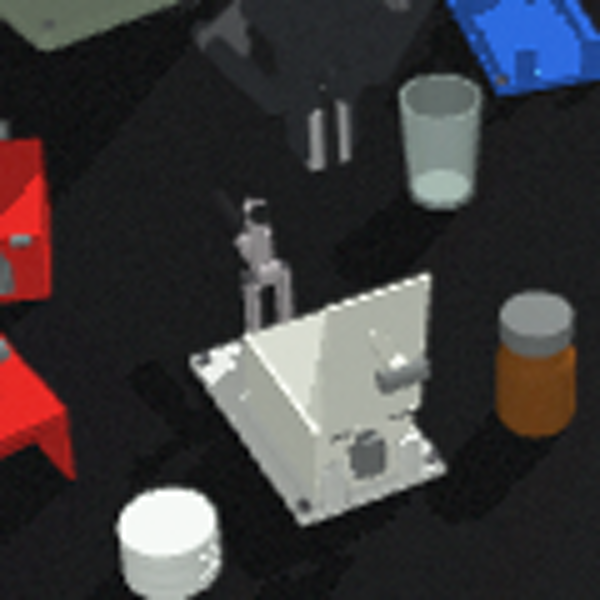

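View pics/w5.png

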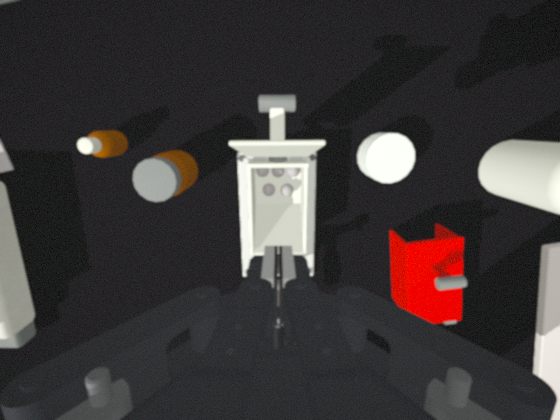

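The lid stands upright, leaning against the click, and the balls are visible inside the box at wrist (275,180). The next move pushes its inner face over.

```bash
python3 -m jog '[{"delta_pos":[0,0,0.8],"rot":[0,0,0],"claw":0},{"delta_pos":[0,0,1.6],"rot":[0,0,0],"claw":0},{"delta_pos":[0,-0.4,1.6],"rot":[0,0,0],"claw":0},{"delta_pos":[0,-0.75,1.6],"rot":[0,0,0],"claw":0},{"delta_pos":[0,-1.1,1.6],"rot":[0,0,0],"claw":0},{"delta_pos":[0,-1.45,1.6],"rot":[0,0,0],"claw":0},{"delta_pos":[0,-1.8,1.6],"rot":[0,0,0],"claw":0},{"delta_pos":[0,-2.1,1.6],"rot":[0,0,0],"claw":0},{"delta_pos":[0,-2.1,1.6],"rot":[0,0,0],"claw":0},{"delta_pos":[0,-1.8,0.6],"rot":[0,0,0],"claw":0},{"delta_pos":[0,-0.8,0],"rot":[0,0,0],"claw":85},{"delta_pos":[0,0.2,0],"rot":[0,0,0],"claw":85},{"delta_pos":[0,0.2,0],"rot":[0,0,0],"claw":85}]'
python3 - <<'E'
from h import *
s=robot.get_state(); print(s["joints"].round(4),s["tcp_pos"].round(4))
im2,c=snap("scene","s5")
cv2.imwrite("pics/s5c.png",cv2.resize(im2[180:300,180:300],(600,600),interpolation=cv2.INTER_CUBIC))
im2,c=snap("wrist","w6")
cv2.imwrite("pics/w6c.png",cv2.resize(im2[50:290,200:360],None,fx=2.5,fy=2.5,interpolation=cv2.INTER_CUBIC))
E
```

```text
time_s: 8.98
tcp_pos: [0.5709, -0.182, 0.2086]
tool_rot: [[-0.175, -0.985, -0.003], [-0.985, 0.175, 0.001], [-0.0, 0.003, -1.0]]
contact_force: [0.4, -0.4, -0.0]
gripper_width: 0.0544
[-3.2760e-01  3.7340e-01  1.5415e+00 -3.0000e-04  1.2295e+00  1.4190e+00] [ 0.5709 -0.182   0.2086]
```

View pics/s5c.png

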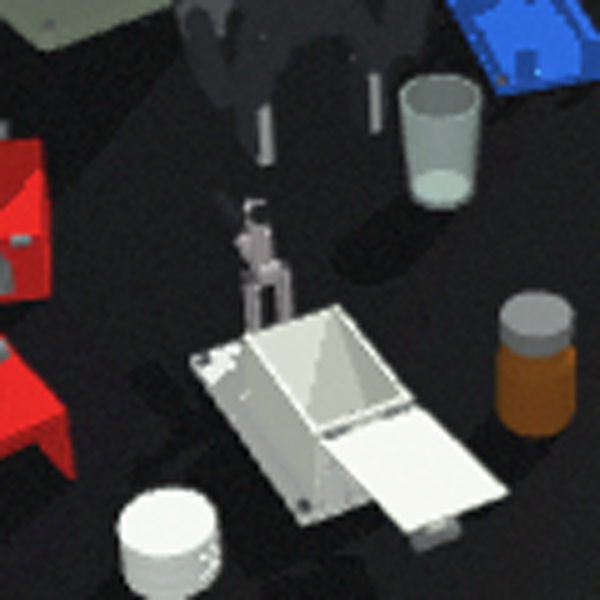

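View pics/w6c.png

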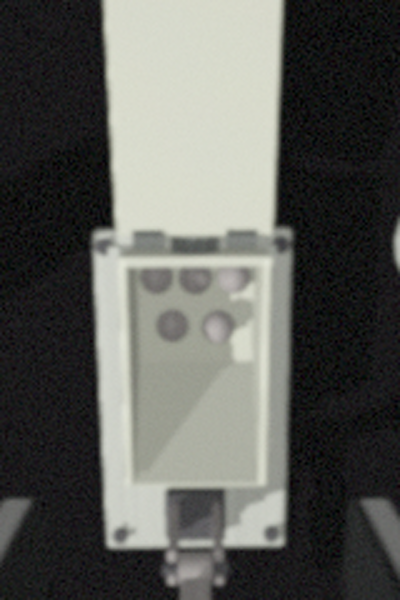

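The lid is folded fully back and all five balls are in the box. Before lifting, I'll fit a kinematic model to check that the pouring pose is reachable.

```bash
cat > kin.py <<'E'
import numpy as np
from scipy.optimize import least_squares
D=[([.3201,1.5654,1.2574],(.22102,-.53046,.2307)),([.3587,1.3328,1.4514],(.589,-.1885,.3009)),([.3927,1.7718,.9878],(.5267,-.174,.1146)),([.3405,1.569,1.2323],(.5547,-.1781,.2175)),([.4646,1.7666,.9069],(.552,-.1789,.0754)),([.5735,1.4502,1.1165],(.6566,-.1971,.114)),([.3903,1.5151,1.2383],(.5817,-.1841,.2085)),([.3734,1.5415,1.2295],(.5709,-.182,.2086))]
def pl(q,p):
    q2,q3,q5=q; d1,a1,a2,a3,b3,L=p
    # a3 along forearm, b3 perpendicular ; L along tool
    f=q2+q3
    r=a1+a2*np.sin(q2)+a3*np.sin(f)+b3*np.cos(f)+L*np.sin(f+q5)
    z=d1+a2*np.cos(q2)+a3*np.cos(f)-b3*np.sin(f)+L*np.cos(f+q5)
    return r,z
def res(p):
    out=[]
    for q,t in D:
        r,z=pl(q,p); out+=[r-np.hypot(t[0],t[1]),z-t[2]]
    out=np.array(out)
    return np.concatenate([out*1000,[ (p[1])*20,p[4]*20, (p[5]-.25)*5]])
s=least_squares(res,[.3,0,.4,.4,0,.25]); P=s.x
if __name__=="__main__":
    print(P.round(4)); print(s.fun.round(2))
E
python3 kin.py
```

```text
[1.289e-01 1.000e-04 5.918e-01 4.170e-01 2.530e-02 3.069e-01]
[-0.03 -0.01 -0.03 -0.02  0.11  0.01  0.01 -0.01 -0.09 -0.02  0.   -0.02
  0.07  0.04 -0.04  0.01  0.    0.51  0.28]
```

```bash
python3 -m jog '[{"delta_pos":[0,0,0],"rot":[0.18,0,0],"claw":85},{"delta_pos":[0,0,0],"rot":[0.36,0,0],"claw":85},{"delta_pos":[0,0,0],"rot":[0.36,0,0],"claw":85},{"delta_pos":[0,0,0],"rot":[0.36,0,0],"claw":85}]'
python3 - <<'E'
import numpy as np
from station import robot
s=robot.get_state(); print(s["joints"].round(4).tolist(),s["tcp_pos"].round(5).tolist(),s["tool_rot"].round(4).tolist())
E
```

```text
time_s: 9.57
tcp_pos: [0.5772, -0.1836, 0.2096]
tool_rot: [[-0.174, -0.921, 0.348], [-0.985, 0.163, -0.062], [0.001, -0.354, -0.935]]
contact_force: [1.4, -0.4, -0.0]
gripper_width: 0.0847
[-0.3611, 0.2264, 1.8097, 0.0951, 0.752, 1.3268] [0.57718, -0.1836, 0.20961] [[-0.1742, -0.9212, 0.348], [-0.9847, 0.1628, -0.0621], [0.0006, -0.3535, -0.9354]]
```

```bash
cat > kin2.py <<'E'
import numpy as np
from scipy.optimize import least_squares
from scipy.spatial.transform import Rotation as Ro
Rz=lambda a:Ro.from_euler('z',a).as_matrix(); Ry=lambda a:Ro.from_euler('y',a).as_matrix()
LO=np.array([-3.11,-.84,.21,-1.34,.05,-2.56]);HI=np.array([3.11,2.01,2.61,4.49,2.63,2.56])
def fk(q,P,s4=1):
    d1,a2,a3,b3,L=P
    A=Rz(q[0]); B=A@Ry(q[1]); C=B@Ry(q[2]); 
    p=np.array([0,0,d1])+B@[0,0,a2]+C@[b3,0,a3]
    R=C@Rz(s4*q[3])@Ry(q[4])@Rz(q[5]+np.pi)
    return p+R@[0,0,L],R
D=[([-1.19603,.3201,1.5654,0,1.2574,-.01993],(.22102,-.53046,.2307)),([-.3279,.3587,1.3328,-.0009,1.4514,1.4193],(.589,-.1885,.3009)),([-.3395,.3927,1.7718,-.0004,.9878,1.4086],(.5267,-.174,.1146)),([-.3304,.3405,1.569,0,1.2323,1.415],(.5547,-.1781,.2175)),([-.3332,.4646,1.7666,0,.9069,1.4128],(.552,-.1789,.0754)),([-.3085,.5735,1.4502,.0004,1.1165,1.4374],(.6566,-.1971,.114)),([-.3251,.3903,1.5151,-.0005,1.2383,1.4215],(.5817,-.1841,.2085)),([-.3276,.3734,1.5415,-.0003,1.2295,1.419],(.5709,-.182,.2086)),
([-0.3611, 0.2264, 1.8097, 0.0951, 0.752, 1.3268], [0.57718, -0.1836, 0.20961])]
def res(p): return np.concatenate([(fk(q,p)[0]-t)*1000 for q,t in D])
S=least_squares(res,[.2,.59,.417,.02,.38]);P=S.x
def ik(p,R,q0,n=0):
    f=lambda q:np.concatenate([(fk(q,P)[0]-p)*5,(fk(q,P)[1]-R).ravel()])
    r=least_squares(f,np.clip(q0,LO+1e-3,HI-1e-3),bounds=(LO,HI)); return r.x,np.linalg.norm(fk(r.x,P)[0]-p),np.linalg.norm(fk(r.x,P)[1]-R)
if __name__=="__main__":
    print(P.round(4),S.fun.reshape(-1,3).round(2)); print(fk(D[-1][0],P)[1].round(4))
E
python3 kin2.py
```

```text
[0.146  0.5965 0.4158 0.0276 0.3267] [[-10.86  -3.81  -0.14]
 [ -3.6  -10.95  -0.52]
 [ -4.38 -10.59   0.33]
 [ -4.03 -10.76  -0.13]
 [ -4.04 -10.75   0.32]
 [ -3.04 -11.05  -0.39]
 [ -3.75 -10.86  -0.17]
 [ -3.98 -10.76  -0.15]
 [ -2.18 -10.91   0.84]]
[[-1.742e-01 -9.211e-01  3.481e-01]
 [-9.847e-01  1.627e-01 -6.210e-02]
 [ 6.000e-04 -3.536e-01 -9.354e-01]]
```

```bash
sed -i 's/d1,a2,a3,b3,L=P/d1,a2,a3,b3,L,e=P/; s/C@\[b3,0,a3\]/C@[b3,e,a3]/; s/\.02,\.38\]/.02,.38,.011]/' kin2.py; python3 kin2.py
cat > plan.py <<'E'
from kin2 import *
hy=np.radians(-9.66)
pan=np.array([.567,.2187,.062])
tcpb=np.array([0,0,-.015])  # tcp in box frame (x,y,z) 
def boxR(yaw,phi):
    # lip down by phi: about box y, -x -> -z : rot +? 
    return Rz(yaw)@Ry(-phi)
def tool(Rb): # tool x=-by, y=-bx, z=-bz
    return Rb@np.array([[0,-1,0],[-1,0,0],[0,0,-1]]).T
def pose(yaw,phi,lip):
    Rb=boxR(yaw,phi); c=lip-Rb@np.array([-.048,0,.023]); return c+Rb@tcpb,tool(Rb),c
if __name__=="__main__":
    from scipy.optimize import least_squares
    for yd in (-60,-40,-20,-10,0,20,40,60,90,120,180,-90):
      for lz in (.045,.06,.08):
        best=None
        for q0 in ([.3,.3,1.7,0,.6,1.3],[.3,.5,1.7,1.5,.6,0],[.3,.3,1.7,-1.,.6,1.3],[.3,.3,1.5,3,.6,-1.5],[.3,.3,1.5,0,2,0],[.3,.3,1.5,0,2,2.]):
            p,R,c=pose(np.radians(yd),np.radians(62),pan+[0.02,0,lz])
            q,e1,e2=ik(p,R,np.array(q0))
            if best is None or e1+e2<best[0]: best=(e1+e2,q)
        print(yd,lz,round(best[0],4),best[1].round(2))
E
python3 plan.py
```

```text
[0.1404 0.5918 0.417  0.0253 0.3183 0.0115] [[-0.02  0.01 -0.01]
 [-0.04 -0.02  0.  ]
 [ 0.02  0.04 -0.01]
 [ 0.03 -0.02 -0.01]
 [-0.03  0.01 -0.03]
 [ 0.03  0.02 -0.02]
 [ 0.06 -0.03  0.04]
 [-0.05  0.03  0.02]
 [-0.01 -0.03  0.02]]
[[-1.742e-01 -9.211e-01  3.481e-01]
 [-9.847e-01  1.627e-01 -6.210e-02]
 [ 6.000e-04 -3.536e-01 -9.354e-01]]
-60 0.045 0.0 [ 0.7   0.67  1.73 -1.11  1.33 -2.33]
-60 0.06 0.0 [ 0.7   0.65  1.72 -1.1   1.34 -2.35]
-60 0.08 0.0 [ 0.7   0.62  1.71 -1.1   1.36 -2.39]
-40 0.045 0.3195 [ 0.65  0.59  2.12  4.49  1.02 -1.94]
-40 0.06 0.3356 [ 0.65  0.56  2.12  4.49  1.02 -1.96]
-40 0.08 0.3574 [ 0.64  0.53  2.12  4.49  1.02 -1.99]
-20 0.045 0.0 [ 0.64  0.52  2.1   4.47  0.87 -2.15]
-20 0.06 0.0054 [ 0.64  0.49  2.1   4.49  0.86 -2.19]
-20 0.08 0.0321 [ 0.64  0.46  2.1   4.49  0.85 -2.22]
-10 0.045 0.0 [ 0.59  0.49  2.18  4.19  0.78 -2.04]
-10 0.06 0.0 [ 0.59  0.46  2.16  4.23  0.76 -2.09]
-10 0.08 0.0 [ 0.59  0.42  2.15  4.28  0.74 -2.16]
0 0.045 0.0 [ 0.52  0.47  2.23  3.87  0.72 -1.9 ]
0 0.06 0.0 [ 0.52  0.44  2.22  3.9   0.69 -1.94]
0 0.08 0.0 [ 0.52  0.4   2.
[... 387 characters left out ...]
[ 0.03  0.49  2.1   1.76  0.87 -0.94]
60 0.08 0.0 [ 0.03  0.45  2.08  1.72  0.86 -0.88]
90 0.045 0.0 [-0.03  0.62  1.84  1.23  1.21 -0.84]
90 0.06 0.0 [-0.03  0.6   1.83  1.22  1.23 -0.81]
90 0.08 0.0 [-0.03  0.57  1.82  1.2   1.24 -0.76]
120 0.045 0.0 [ 0.02  0.75  1.54  0.88  1.58 -0.85]
120 0.06 0.0 [ 0.02  0.73  1.53  0.88  1.6  -0.83]
120 0.08 0.0 [ 0.02  0.71  1.52  0.88  1.62 -0.8 ]
180 0.045 0.0 [ 0.25  0.94  1.09  0.27  2.16 -1.3 ]
180 0.06 0.0 [ 0.25  0.93  1.08  0.27  2.19 -1.29]
180 0.08 0.0 [ 0.25  0.91  1.06  0.28  2.22 -1.28]
-90 0.045 0.0 [ 0.63  0.79  1.44 -0.8   1.7  -2.27]
-90 0.06 0.0 [ 0.63  0.78  1.43 -0.8   1.71 -2.29]
-90 0.08 0.0 [ 0.63  0.75  1.41 -0.81  1.74 -2.31]
```

The model fits the measured poses to under 0.1 mm. A pour with the box yawed to about 90°, lip towards world -y, stays well inside the joint ranges. I'll straighten the tool and then go down to grip.

```bash
python3 -m jog '[{"delta_pos":[0,0,0],"rot":[-0.18,0,0],"claw":85},{"delta_pos":[0,0,0],"rot":[-0.36,0,0],"claw":85},{"delta_pos":[0,0,0],"rot":[-0.36,0,0],"claw":85},{"delta_pos":[0,0,0],"rot":[-0.36,0,0],"claw":85}]'
python3 - <<'E'
from h import *
from plan import boxR,tool
s=robot.get_state()
im2,c=snap("wrist","w7")
cv2.imwrite("pics/w7c.png",cv2.resize(im2[120:280,220:340],None,fx=4,fy=4,interpolation=cv2.INTER_CUBIC))
tgt=np.array([.5693,-.1815,.018])+.003*np.array([.986,-.168,0])
R=s["tool_rot"]; print((R.T@(tgt-s["tcp_pos"])/.05).round(3))
from scipy.spatial.transform import Rotation as Ro
print(Ro.from_matrix(R.T@tool(boxR(np.radians(-9.66),0))).as_rotvec().round(4))
E
```

```text
time_s: 10.07
tcp_pos: [0.5755, -0.1829, 0.2079]
tool_rot: [[-0.174, -0.985, 0.001], [-0.985, 0.174, -0.0], [0.0, -0.001, -1.0]]
contact_force: [0.8, -0.6, 0.4]
gripper_width: 0.0851
[-0.007  0.07   3.798]
[-0.0008 -0.0001 -0.0063]
```

View pics/w7c.png

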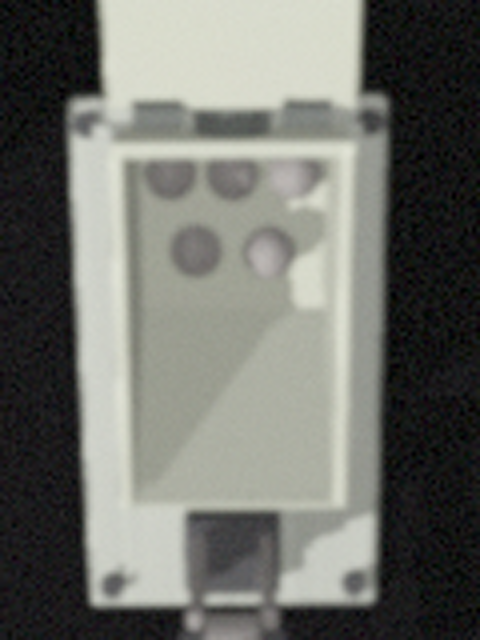

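```bash
python3 -m jog '[{"delta_pos":[0,0.07,1],"rot":[0,0,-0.006],"claw":85},{"delta_pos":[0,0.07,2],"rot":[0,0,-0.006],"claw":85},{"delta_pos":[0,0.07,3],"rot":[0,0,-0.006],"claw":85},{"delta_pos":[0,0.07,3.5],"rot":[0,0,-0.006],"claw":85},{"delta_pos":[0,0.07,3.8],"rot":[0,0,-0.006],"claw":85},{"delta_pos":[0,0.07,3.8],"rot":[0,0,-0.006],"claw":85},{"delta_pos":[0,0.07,3.8],"rot":[0,0,-0.006],"claw":50},{"delta_pos":[0,0.07,3.8],"rot":[0,0,-0.006],"claw":50},{"delta_pos":[0,0.07,3.8],"rot":[0,0,-0.006],"claw":50},{"delta_pos":[0,0.07,3.8],"rot":[0,0,-0.006],"claw":50},{"delta_pos":[0,0.07,3.8],"rot":[0,0,-0.006],"claw":50}]' 60
python3 - <<'E'
from h import *
s=robot.get_state(); print(s["joints"].round(4).tolist(),s["tcp_pos"].round(4))
im2,c=snap("wrist","w8")
E
```

```text
time_s: 11.5
tcp_pos: [0.5721, -0.1823, 0.0201]
tool_rot: [[-0.169, -0.986, 0.003], [-0.986, 0.169, -0.001], [0.0, -0.003, -1.0]]
contact_force: [-0.7, 1.2, 6.3]
gripper_width: 0.0594
[-0.3277, 0.5573, 1.7685, 0.0004, 0.8128, 1.4123] [ 0.5721 -0.1823  0.0201]
```

View pics/w8.png

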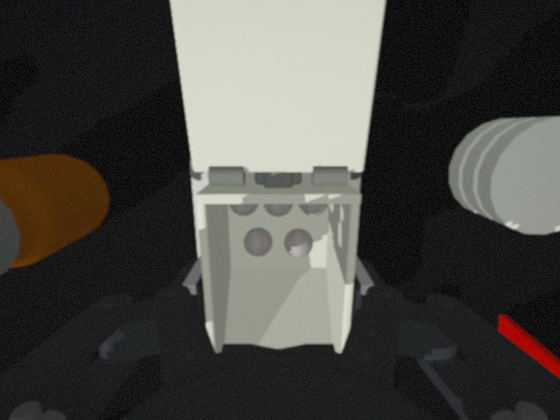

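```bash
python3 -m jog '[{"delta_pos":[0,0,0],"rot":[0,0,0],"claw":45},{"delta_pos":[0,0,-0.2],"rot":[0,0,0],"claw":45},{"delta_pos":[0,0,-0.5],"rot":[0,0,0],"claw":45},{"delta_pos":[0,0,-1],"rot":[0,0,0],"claw":45},{"delta_pos":[0,0,-1.7],"rot":[0,0,0],"claw":45},{"delta_pos":[0,0,-2.4],"rot":[0,0,0],"claw":45},{"delta_pos":[0,0,-3.2],"rot":[0,0,0],"claw":45},{"delta_pos":[0,0,-3.6],"rot":[0,0,0],"claw":45},{"delta_pos":[0,0,-3.6],"rot":[0,0,0],"claw":45}]' 80
python3 - <<'E'
from h import *
s=robot.get_state(); print(s["joints"].round(4).tolist(),s["tcp_pos"].round(4))
im2,c=snap("scene","s6");im2,c=snap("wrist","w9")
E
cat > sim.py <<'E'
from plan import *
import plan
plan.tcpb=tcpb=np.array([.003,0,-.013])
yawp=np.radians(-9.9); XP=np.array([np.cos(yawp),np.sin(yawp),0]);YP=np.array([-np.sin(yawp),np.cos(yawp),0])
for yd in (80,90):
  q=np.array([-.33,.4,1.5,0,1.25,1.4])
  lip0=pan+.012*YP+.0*XP+np.array([0,0,.06])
  pt,Rt,_=plan.pose(np.radians(yd),np.radians(65),lip0)
  # upright phase
  from math import radians
  for y in np.linspace(-9.66,yd,10):
     f=(y+9.66)/(yd+9.66); A=np.array([.572,-.182,.2]);B=pt+[0,-.0,.1]; 
     q,e1,e2=ik(A*(1-f)+B*f,tool(boxR(radians(y),0)),q)
  print(yd,"upright",B.round(4),q.round(2),e1+e2)
  for ph in np.linspace(0,65,8):
     f=ph/65
     q,e1,e2=ik(B*(1-f)+pt*f,tool(boxR(radians(yd),radians(ph))),q); print(round(ph),q.round(2),round(e1+e2,5))
  print("tcp final",pt.round(4))
E
python3 sim.py
```

```text
time_s: 12.68
tcp_pos: [0.5715, -0.1823, 0.2001]
tool_rot: [[-0.168, -0.986, 0.003], [-0.986, 0.168, -0.001], [0.001, -0.003, -1.0]]
contact_force: [0.4, 0.5, -7.5]
gripper_width: 0.0589
[-0.3279, 0.3773, 1.5575, -0.0002, 1.2036, 1.4122] [ 0.5715 -0.1823  0.2001]
80 upright [0.5785 0.2839 0.253 ] [0.44 0.42 1.36 0.   1.37 0.61] 1.416683820469448e-13
0 [0.44 0.42 1.36 0.   1.37 0.61] 0.0
9 [0.37 0.38 1.46 0.15 1.22 0.5 ] 0.0
19 [0.3  0.36 1.57 0.33 1.09 0.34] 0.0
28 [0.22 0.35 1.67 0.54 0.99 0.13] 0.0
37 [ 0.15  0.37  1.76  0.78  0.94 -0.13] 0.0
46 [ 0.08  0.41  1.85  1.03  0.95 -0.4 ] 0.0
56 [ 0.03  0.47  1.92  1.25  1.02 -0.67] 0.0
65 [-0.02  0.55  1.98  1.43  1.13 -0.9 ] 0.0
tcp final [0.5785 0.2839 0.153 ]
90 upright [0.5691 0.2847 0.253 ] [0.45 0.41 1.38 0.   1.36 0.45] 9.682231321822814e-14
0 [0.45 0.41 1.38 0.   1.36 0.45] 0.0
9 [0.37 0.38 1.46 0.16 1.24 0.32] 0.0
19 [0.29 0.37 1.55 0.34 1.15 0.16] 0.0
28 [ 0.21  0.38  1.63  0.54  1.09 -0.03] 0.0
37 [ 0.14  0.4   1.71  0.75  1.07 -0.25] 0.0
46 [ 0.07  0.45  1.78  0.95  1.09 -0.47] 0.0
56 [ 0.02  0.51  1.84  1.13  1.15 -0.67] 0.0
65 [-0.03  0.59  1.88  1.27  1.25 -0.86] 0.0
tcp final [0.5691 0.2847 0.153 ]
```

View pics/s6.png

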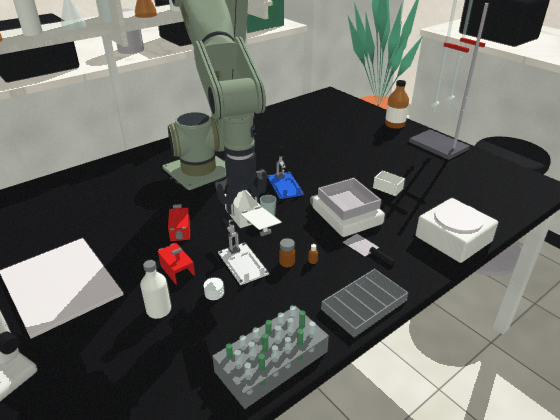

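The box is lifted, level, with the lid still back (scene 245,210). Next I'll carry it over the pan, turning it to yaw 90°.

```bash
python3 -m jog '[{"delta_pos":[-0.3,0.05,-0.4],"rot":[0,0,-0.06],"claw":45},{"delta_pos":[-0.8,0.14,-0.8],"rot":[0,0,-0.17],"claw":45},{"delta_pos":[-1.5,0.26,-1.06],"rot":[0,0,-0.3],"claw":45},{"delta_pos":[-2.3,0.4,-1.06],"rot":[0,0,-0.45],"claw":45},{"delta_pos":[-3.1,0.55,-1.06],"rot":[0,0,-0.6],"claw":45},{"delta_pos":[-3.9,0.69,-1.06],"rot":[0,0,-0.75],"claw":45},{"delta_pos":[-4.7,0.83,-1.06],"rot":[0,0,-0.9],"claw":45},{"delta_pos":[-5.5,0.97,-1.06],"rot":[0,0,-1.05],"claw":45},{"delta_pos":[-6.3,1.11,-1.06],"rot":[0,0,-1.2],"claw":45},{"delta_pos":[-7.1,1.25,-1.06],"rot":[0,0,-1.35],"claw":45},{"delta_pos":[-7.9,1.39,-1.06],"rot":[0,0,-1.5],"claw":45},{"delta_pos":[-8.6,1.51,-1.06],"rot":[0,0,-1.63],"claw":45},{"delta_pos":[-9.0,1.58,-1.06],"rot":[0,0,-1.7],"claw":45},{"delta_pos":[-9.2,1.62,-1.06],"rot":[0,0,-1.74],"claw":45},{"delta_pos":[-9.2,1.62,-1.06],"rot":[0,0,-1.74],"claw":45},{"delta_pos":[-9.2,1.62,-1.06],"rot":[0,0,-1.74],"claw":45}]'
cat > tip.py <<'E'
from h import *
import plan; from plan import *
plan.tcpb=np.array([.003,0,-.013])
s=robot.get_state(); R0=s["tool_rot"];p0=s["tcp_pos"]; print(s["joints"].round(3))
im,c=snap("top","t1");snap("wrist","w10")
cv2.imwrite("pics/t1c.png",cv2.resize(im[130:270,130:310],None,fx=4,fy=4,interpolation=cv2.INTER_CUBIC))
YP=np.array([.172,.985,0])
lip=pan+.012*YP+[0,0,.06]
for ph in (0,40,45,50,55,60,65,68):
    p,R,_=plan.pose(np.radians(90),np.radians(ph),lip)
    print(ph,(R0.T@(p-p0)/.05).round(2),Ro.from_matrix(R0.T@R).as_rotvec().round(3))
E
python3 tip.py
```

```text
time_s: 14.78
tcp_pos: [0.5687, 0.2838, 0.2508]
tool_rot: [[1.0, -0.001, -0.001], [-0.001, -1.0, -0.001], [-0.001, 0.001, -1.0]]
contact_force: [0.1, 0.2, -7.7]
gripper_width: 0.0589
[ 4.450e-01  4.070e-01  1.382e+00 -1.000e-03  1.354e+00  4.470e-01]
0 [0.01 0.04 3.3 ] [ 0.001  0.001 -0.001]
40 [ 0.01 -0.18  2.47] [ 0.699  0.    -0.002]
45 [ 0.01 -0.17  2.36] [ 0.787  0.    -0.002]
50 [ 0.01 -0.14  2.26] [ 0.874  0.    -0.002]
55 [ 0.01 -0.11  2.15] [ 0.961  0.    -0.002]
60 [ 0.01 -0.07  2.05] [ 1.048  0.    -0.002]
65 [ 0.01 -0.02  1.96] [ 1.136 -0.    -0.002]
68 [0.01 0.01 1.9 ] [ 1.188 -0.    -0.002]
```

View pics/t1c.png

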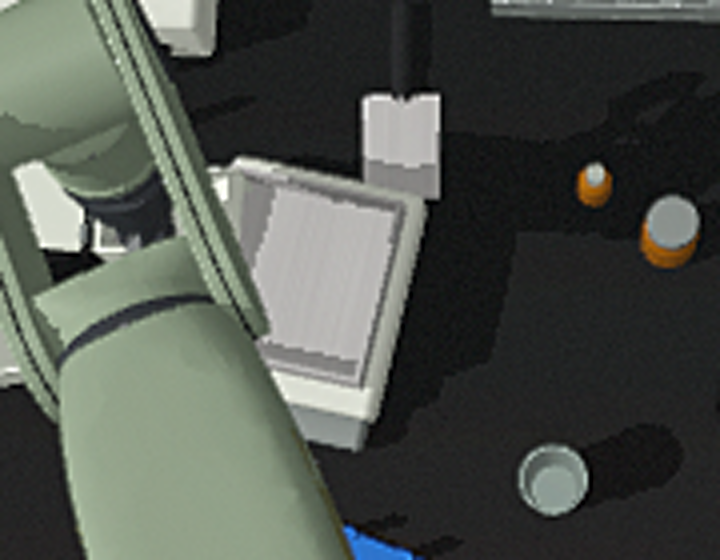

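View pics/w10.png

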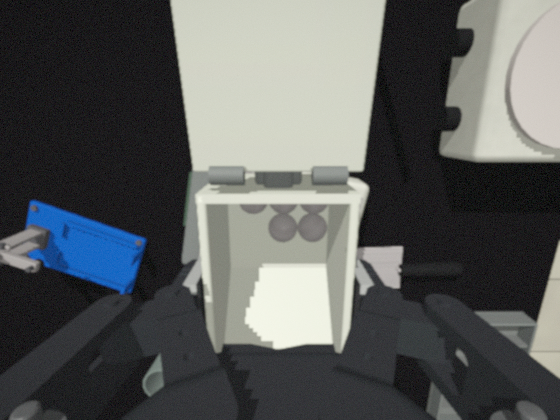

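```bash
python3 -m jog '[{"delta_pos":[0,-0.05,0.4],"rot":[0.12,0,0],"claw":45},{"delta_pos":[0,-0.1,0.9],"rot":[0.28,0,0],"claw":45},{"delta_pos":[0,-0.14,1.5],"rot":[0.44,0,0],"claw":45},{"delta_pos":[0,-0.17,2.1],"rot":[0.58,0,0],"claw":45},{"delta_pos":[0,-0.18,2.47],"rot":[0.7,0,0],"claw":45},{"delta_pos":[0,-0.18,2.47],"rot":[0.7,0,0],"claw":45},{"delta_pos":[0,-0.17,2.36],"rot":[0.79,0,0],"claw":45},{"delta_pos":[0,-0.14,2.26],"rot":[0.87,0,0],"claw":45},{"delta_pos":[0,-0.12,2.2],"rot":[0.92,0,0],"claw":45},{"delta_pos":[0,-0.11,2.15],"rot":[0.96,0,0],"claw":45},{"delta_pos":[0,-0.09,2.1],"rot":[1.0,0,0],"claw":45},{"delta_pos":[0,-0.07,2.05],"rot":[1.05,0,0],"claw":45},{"delta_pos":[0,-0.04,2.0],"rot":[1.1,0,0],"claw":45},{"delta_pos":[0,-0.02,1.96],"rot":[1.14,0,0],"claw":45},{"delta_pos":[0,0.01,1.9],"rot":[1.19,0,0],"claw":45},{"delta_pos":[0,0.01,1.9],"rot":[1.19,0,0],"claw":45},{"delta_pos":[0,0.01,1.9],"rot":[1.19,0,0],"claw":45},{"delta_pos":[0,0.01,1.9],"rot":[1.19,0,0],"claw":45},{"delta_pos":[0,0.01,1.9],"rot":[1.19,0,0],"claw":45},{"delta_pos":[0,0.01,1.9],"rot":[1.19,0,0],"claw":45}]'
python3 - <<'E'
from h import *
s=robot.get_state(); print(s["joints"].round(3))
im,c=snap("scene","s7");snap("wrist","w11")
cv2.imwrite("pics/s7c.png",cv2.resize(im[120:280,270:430],None,fx=3.7,fy=3.7,interpolation=cv2.INTER_CUBIC))
E
```

```text
time_s: 17.38
tcp_pos: [0.5687, 0.2845, 0.1564]
tool_rot: [[1.0, 0.0, -0.0], [0.0, -0.372, 0.928], [0.0, -0.928, -0.372]]
contact_force: [0.2, 0.4, -6.2]
gripper_width: 0.0589
[-0.039  0.613  1.89   1.306  1.29  -0.902]
```

View pics/s7c.png

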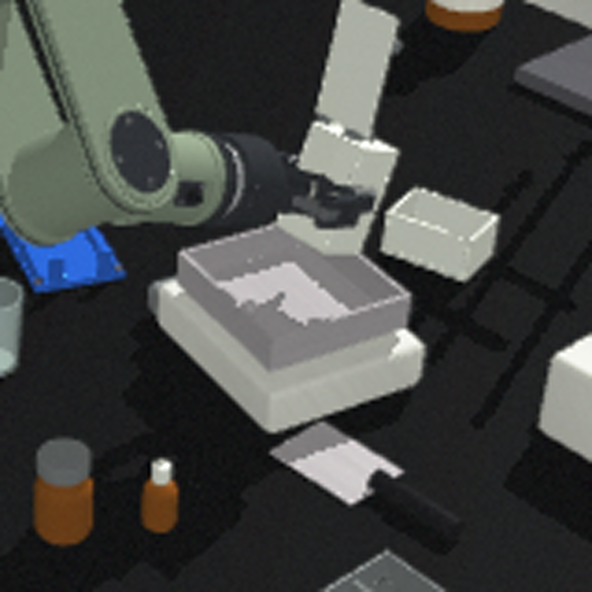

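View pics/w11.png

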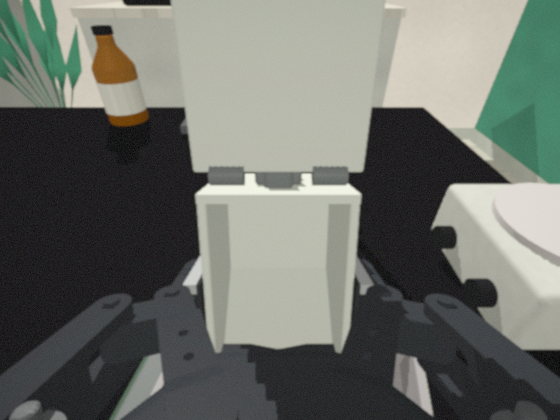

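Run:
```python
from h import *
im,c=snap("top","t2")
cv2.imwrite("pics/t2c.png",cv2.resize(im[150:250,160:260],None,fx=6,fy=6,interpolation=cv2.INTER_CUBIC))
```

```text
(no output)
```

View pics/t2c.png

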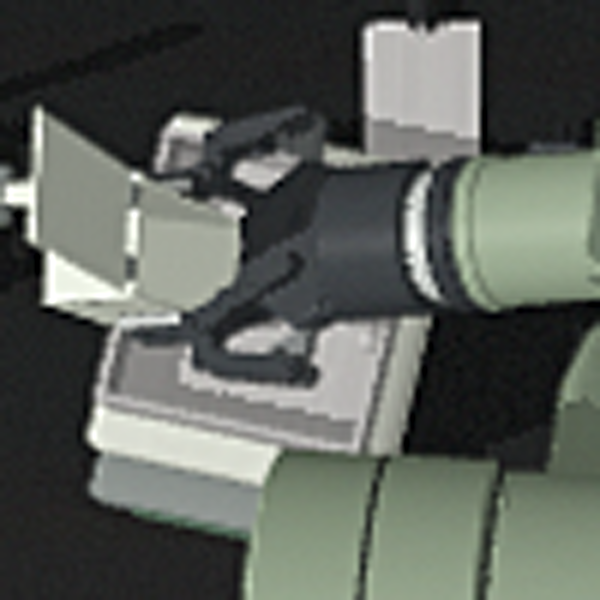

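```bash
python3 -m jog '[{"delta_pos":[0,-0.4,-0.16],"rot":[0,0,0],"claw":45},{"delta_pos":[0,-0.9,-0.36],"rot":[-0.1,0,0],"claw":45},{"delta_pos":[0,-1.4,-0.56],"rot":[-0.28,0,0],"claw":45},{"delta_pos":[0,-1.76,-0.71],"rot":[-0.46,0,0],"claw":45},{"delta_pos":[0,-1.76,-0.71],"rot":[-0.64,0,0],"claw":45},{"delta_pos":[0,-1.76,-0.71],"rot":[-0.82,0,0],"claw":45},{"delta_pos":[0,-1.76,-0.71],"rot":[-1.0,0,0],"claw":45},{"delta_pos":[0,-1.76,-0.71],"rot":[-1.13,0,0],"claw":45},{"delta_pos":[0,-1.76,-0.71],"rot":[-1.19,0,0],"claw":45},{"delta_pos":[0,-1.76,-0.71],"rot":[-1.19,0,0],"claw":45},{"delta_pos":[0,-1.76,-0.71],"rot":[-1.19,0,0],"claw":45}]'
python3 - <<'E'
from h import *
s=robot.get_state(); print(s["joints"].round(3), s["moment"])
im,c=snap("top","t3")
cv2.imwrite("pics/t3c.png",cv2.resize(im[150:250,160:260],None,fx=6,fy=6,interpolation=cv2.INTER_CUBIC))
snap("wrist","w12")
E
```

```text
time_s: 18.9
tcp_pos: [0.5678, 0.2837, 0.2506]
tool_rot: [[1.0, -0.001, -0.003], [-0.001, -1.0, 0.0], [-0.003, -0.0, -1.0]]
contact_force: [-0.5, -0.1, -7.3]
gripper_width: 0.0587
[0.444 0.406 1.383 0.002 1.355 0.445] [-0.18052601 -0.05771455 -0.00323248]
```

View pics/t3c.png

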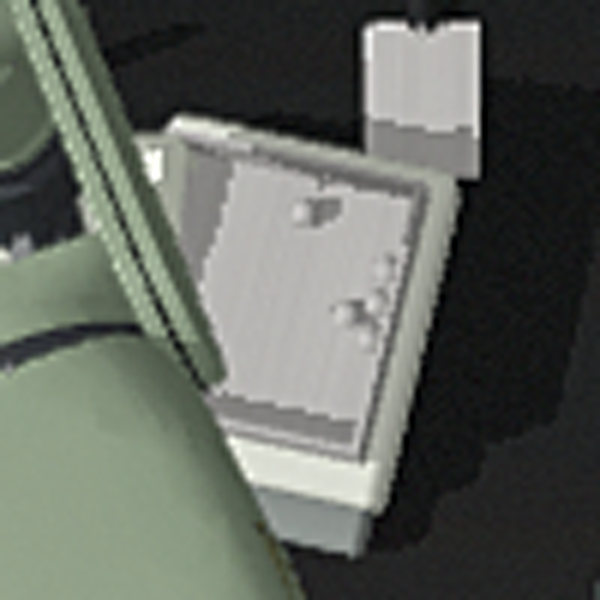

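View pics/w12.png

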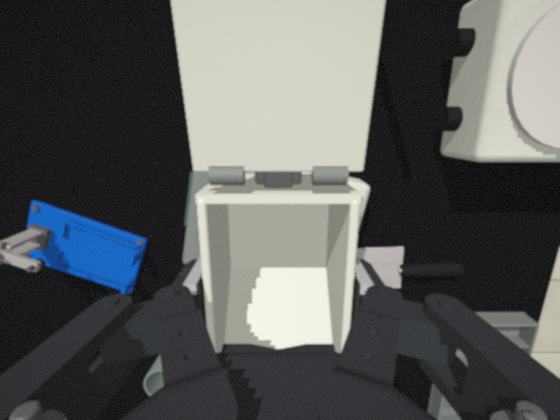

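Top shows five balls in the pan, at crop (302,212), (385,268), (375,300), (350,312) and (368,340). The wrist view shows the box empty, lid back, with its grip unchanged. Now back to the holder.

```bash
python3 -m jog '[{"delta_pos":[0,0.4,0],"rot":[0,0,0.1],"claw":45},{"delta_pos":[0,1.2,0],"rot":[0,0,0.26],"claw":45},{"delta_pos":[0.02,2.1,0],"rot":[0,0,0.43],"claw":45},{"delta_pos":[0.03,3.0,0],"rot":[0,0,0.6],"claw":45},{"delta_pos":[0.04,3.9,0],"rot":[0,0,0.77],"claw":45},{"delta_pos":[0.05,4.8,0],"rot":[0,0,0.94],"claw":45},{"delta_pos":[0.06,5.7,0],"rot":[0,0,1.11],"claw":45},{"delta_pos":[0.07,6.6,0],"rot":[0,0,1.28],"claw":45},{"delta_pos":[0.08,7.5,0],"rot":[0,0,1.43],"claw":45},{"delta_pos":[0.09,8.4,0],"rot":[0,0,1.58],"claw":45},{"delta_pos":[0.09,9.0,0],"rot":[0,0,1.69],"claw":45},{"delta_pos":[0.09,9.32,0],"rot":[0,0,1.739],"claw":45},{"delta_pos":[0.09,9.32,0],"rot":[0,0,1.739],"claw":45},{"delta_pos":[0.09,9.32,0],"rot":[0,0,1.739],"claw":45}]'
cat > back.py <<'E'
from h import *
from plan import boxR,tool
from scipy.spatial.transform import Rotation as Ro
s=robot.get_state();R=s["tool_rot"]; print(s["tcp_pos"].round(4))
tgt=np.array([.5721,-.1823,.0201]); print((R.T@(tgt-s["tcp_pos"])/.05).round(3))
print(Ro.from_matrix(R.T@tool(boxR(np.radians(-9.7),0))).as_rotvec().round(4))
E
python3 back.py
```

```text
time_s: 20.75
tcp_pos: [0.5731, -0.1807, 0.2512]
tool_rot: [[-0.166, -0.986, -0.0], [-0.986, 0.166, 0.001], [-0.001, 0.0, -1.0]]
contact_force: [0.8, 0.0, -6.2]
gripper_width: 0.059
[ 0.5731 -0.1807  0.2512]
[0.041 0.013 4.622]
[0.0005 0.0012 0.0024]
```

```bash
python3 -m jog '[{"delta_pos":[0.04,0.01,0.8],"rot":[0,0,0.002],"claw":45},{"delta_pos":[0.04,0.01,1.8],"rot":[0,0,0.002],"claw":45},{"delta_pos":[0.04,0.01,2.8],"rot":[0,0,0.002],"claw":45},{"delta_pos":[0.04,0.01,3.6],"rot":[0,0,0.002],"claw":45},{"delta_pos":[0.04,0.01,4.0],"rot":[0,0,0.002],"claw":45},{"delta_pos":[0.04,0.01,4.0],"rot":[0,0,0.002],"claw":45},{"delta_pos":[0.04,0.01,4.0],"rot":[0,0,0.002],"claw":45},{"delta_pos":[0.04,0.01,4.0],"rot":[0,0,0.002],"claw":45}]'
python3 back.py
python3 - <<'E'
from h import *
im,c=snap("scene","s8")
cv2.imwrite("pics/s8c.png",cv2.resize(im[190:300,190:310],None,fx=5,fy=5,interpolation=cv2.INTER_CUBIC))
E
```

```text
time_s: 21.75
tcp_pos: [0.5736, -0.1838, 0.0529]
tool_rot: [[-0.169, -0.986, 0.003], [-0.986, 0.169, -0.001], [0.0, -0.003, -1.0]]
contact_force: [0.6, 0.7, -6.5]
gripper_width: 0.0592
[ 0.5736 -0.1838  0.0529]
[-0.024  0.036  0.655]
[-0.0032 -0.0005 -0.0005]
```

View pics/s8c.png

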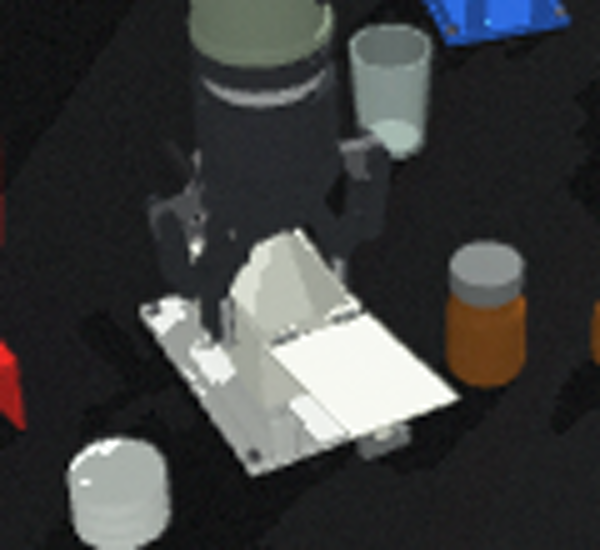

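```bash
python3 -m jog '[{"delta_pos":[-0.02,0.03,0.15],"rot":[-0.002,0,0],"claw":45},{"delta_pos":[-0.02,0.03,0.3],"rot":[-0.002,0,0],"claw":45},{"delta_pos":[-0.02,0.03,0.42],"rot":[-0.002,0,0],"claw":45},{"delta_pos":[-0.02,0.03,0.53],"rot":[-0.002,0,0],"claw":45},{"delta_pos":[-0.02,0.03,0.6],"rot":[-0.002,0,0],"claw":45},{"delta_pos":[-0.02,0.03,0.65],"rot":[-0.002,0,0],"claw":45},{"delta_pos":[-0.02,0.03,0.65],"rot":[-0.002,0,0],"claw":45},{"delta_pos":[-0.02,0.03,0.65],"rot":[-0.002,0,0],"claw":45}]'
python3 back.py
```

```text
time_s: 22.8
tcp_pos: [0.5709, -0.1825, 0.0203]
tool_rot: [[-0.169, -0.986, -0.002], [-0.986, 0.169, 0.0], [0.0, 0.002, -1.0]]
contact_force: [-5.3, 0.6, 6.4]
gripper_width: 0.0587
[ 0.5709 -0.1825  0.0203]
[-0.007 -0.023  0.005]
[ 0.0017 -0.0001 -0.001 ]
```

```bash
python3 -m jog '[{"delta_pos":[0,0.02,-0.04],"rot":[0,0,0],"claw":85},{"delta_pos":[0,0.02,-0.04],"rot":[0,0,0],"claw":85},{"delta_pos":[0,0.02,-0.04],"rot":[0,0,0],"claw":85},{"delta_pos":[0,0.02,-0.04],"rot":[0,0,0],"claw":85},{"delta_pos":[0,0.02,-0.6],"rot":[0,0,0],"claw":85},{"delta_pos":[0,0.02,-1.6],"rot":[0,0,0],"claw":85},{"delta_pos":[0,0.02,-2.8],"rot":[0,0,0],"claw":85},{"delta_pos":[0,0.02,-3.8],"rot":[0,0,0],"claw":85},{"delta_pos":[0,0.02,-3.8],"rot":[0,0,0],"claw":85},{"delta_pos":[0,0.02,-3.8],"rot":[0,0,0],"claw":85},{"delta_pos":[0,0.02,-3.8],"rot":[0,0,0],"claw":85}]'
python3 - <<'E'
from h import *
im,c=snap("scene","s9")
cv2.imwrite("pics/s9c.png",cv2.resize(im[190:300,190:310],None,fx=5,fy=5,interpolation=cv2.INTER_CUBIC))
im,c=snap("wrist","w13")
cv2.imwrite("pics/w13c.png",cv2.resize(im[100:300,210:350],None,fx=3,fy=3,interpolation=cv2.INTER_CUBIC))
im,c=snap("top","t4")
a=cv2.resize(im[150:250,160:260],None,fx=5,fy=5,interpolation=cv2.INTER_CUBIC)
cv2.imwrite("pics/t4c.png",a)
E
```

```text
time_s: 24.18
tcp_pos: [0.5697, -0.1821, 0.2068]
tool_rot: [[-0.169, -0.986, -0.005], [-0.986, 0.169, 0.001], [-0.0, 0.006, -1.0]]
contact_force: [-0.0, -0.6, -0.8]
gripper_width: 0.0852
```

View pics/s9c.png

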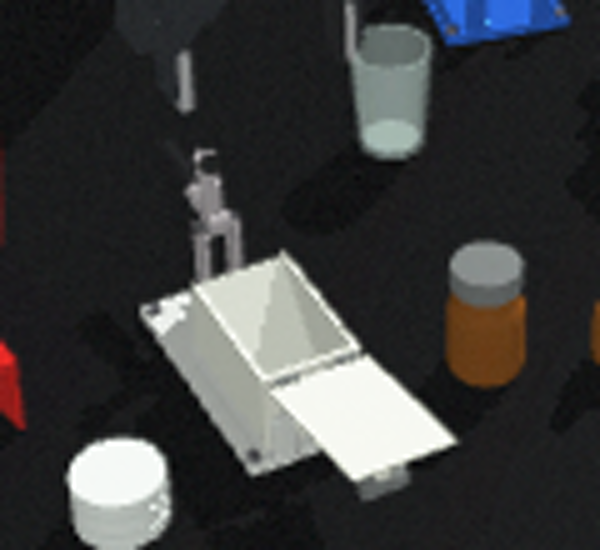

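View pics/w13c.png

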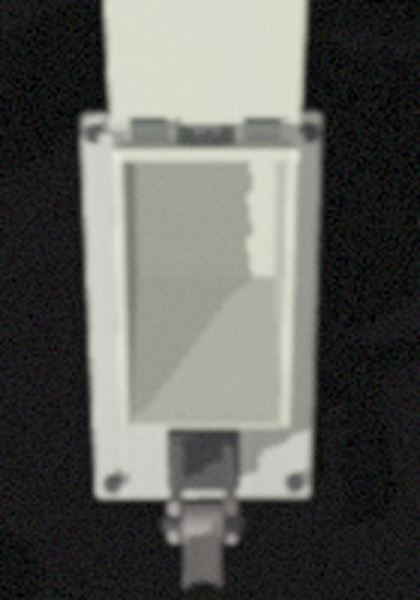

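View pics/t4c.png

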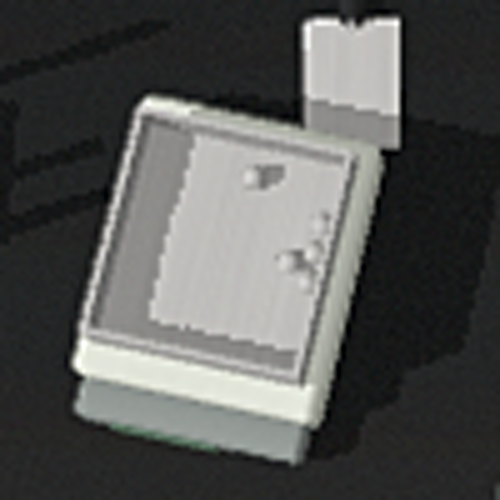

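The box is released, clamp open, lid back, five balls in the pan. I'll check the seating more precisely against the picture from before the lift.

Run:
```python
from h import *
a=cv2.imread("pics/s5.png");b=cv2.imread("pics/s9.png")
g=lambda i:cv2.cvtColor(i,cv2.COLOR_BGR2GRAY).astype(np.float32)
def sub(r):
    y0,y1,x0,x1=r
    w=cv2.createHanningWindow((x1-x0,y1-y0),cv2.CV_32F)
    return cv2.phaseCorrelate(g(a)[y0:y1,x0:x1],g(b)[y0:y1,x0:x1],w)
print("box/lid",sub((236,296,222,286)),"dish",sub((270,300,198,230)))
v=np.hstack([cv2.resize(i[225:295,210:290],None,fx=5,fy=5,interpolation=cv2.INTER_CUBIC) for i in(a,b)])
cv2.imwrite("pics/cmp.png",v)
# compare in wrist view: rectangle rim points
c=load("w13"); P=lambda u,v:(210+u/3-.33,100+v/3-.33)
for n,u,v,z in [("hingeL",113,155,.058),("hingeR",298,155,.058),("lipL",128,425,.056),("lipR",290,425,.056)]: print(n,ray(c,P(u,v),z).round(4))
c=load("w7"); P=lambda u,v:(220+u/4-.37,120+v/4-.37)
for n,u,v,z in [("hingeL",107,148,.058),("hingeR",353,148,.058),("lipL",131,506,.056),("lipR",346,506,.056)]: print("before",n,ray(c,P(u,v),z).round(4))
```

```text
box/lid ((-0.32838488704749125, -0.051728366374220514), 0.9522354726990064) dish ((-0.011705078670171787, 0.04692544672752419), 1.0007664836943149)
hingeL [ 0.6181 -0.1601  0.058 ]
hingeR [ 0.6081 -0.2186  0.058 ]
lipL [ 0.5251 -0.1465  0.056 ]
lipR [ 0.5155 -0.2028  0.056 ]
before hingeL [ 0.62   -0.1592  0.058 ]
before hingeR [ 0.6096 -0.2181  0.058 ]
before lipL [ 0.5263 -0.1462  0.056 ]
before lipR [ 0.5163 -0.2026  0.056 ]
```

View pics/cmp.png

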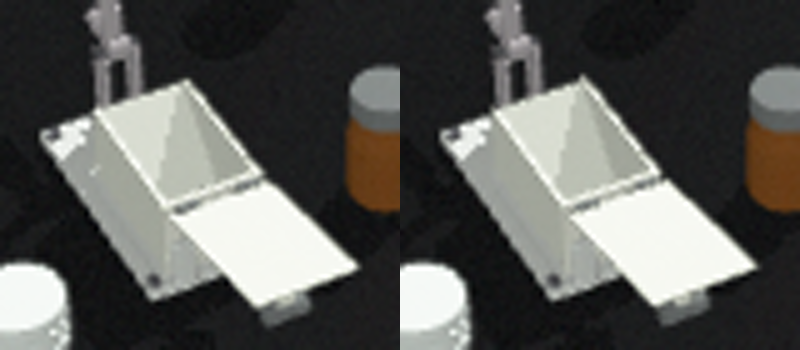

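Run:
```python
from h import *
a=cv2.imread("pics/s5.png");b=cv2.imread("pics/s9.png")
v=np.hstack([cv2.resize(i[232:272,224:262],None,fx=10,fy=10,interpolation=cv2.INTER_NEAREST) for i in(a,b)])
cv2.imwrite("pics/cmp2.png",v)
def sub(r,f=("s5","s9")):
    g=[cv2.cvtColor(cv2.imread(f"pics/{k}.png"),cv2.COLOR_BGR2GRAY).astype(np.float32) for k in f]
    y0,y1,x0,x1=r;w=cv2.createHanningWindow((x1-x0,y1-y0),cv2.CV_32F)
    return [np.round(t,2) for t in cv2.phaseCorrelate(g[0][y0:y1,x0:x1],g[1][y0:y1,x0:x1],w)]
print("lip corner R",sub((232,256,236,260)),"lip left",sub((236,260,218,242)),"hinge near",sub((256,280,232,256)),"lid",sub((258,292,244,284)))
```

```text
lip corner R [array([-0.39,  0.07]), np.float64(1.0)] lip left [array([ 0.19, -0.21]), np.float64(1.08)] hinge near [array([-0.51, -0.2 ]), np.float64(1.0)] lid [array([-0.08, -0.16]), np.float64(1.09)]
```

View pics/cmp2.png

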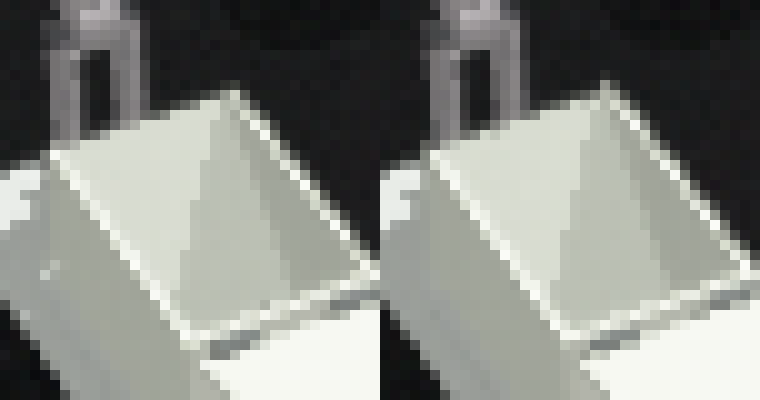

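The shift against the pre-lift picture is about 0.4 px, roughly 1.5 mm towards the clamp and within the holder's play. There is no sign of a raised edge, and the tool height at release matched the height at the grasp. Handing in.

```bash
python3 -c "
from station import robot
print(robot.hand_in()); print(robot.get_state()['time_s'])"
```

```text
the job is handed in; nothing more can be done
None
the job is handed in; nothing more can be done
```

I did the whole job in about 24 s of the allowed 72 s and handed it in. The hand-in gives no verdict, so the results below are from my own checks.

**What I did:** I pushed the clamp open, lifted the lid by its handle and pushed it over the click with the box still in its holder. I then carried the box over the pan and tipped it to 68° with the lip commanded about 60 mm above the pan floor. After that I set it back in the holder and released it.

**Last checks:**
- **Balls:** all five lay in the pan at the same spots in two successive top views, and the wrist view showed the box empty.
- **Box:** upright in the holder with its lip towards the clamp, and the gripper is clear of it. It sits about 1.5 mm nearer the clamp than before the lift, within the holder's play. The tool height at release (20.3 mm) matched the height at the grasp (20.1 mm).
- **Lid and clamp:** the lid is fully back and the clamp is open.
- **Bystanders:** none looked disturbed in the pictures. I only measured the dishes, which did not move.
- **Disagreements:** there was a side force of about 5 N and some downward press while setting the box down. Afterwards the box showed no tilt and no raised edge. No check failed.

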